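Refill the resin keeper

TASK

Refill the resin keeper: slide its cover all the way open, set the steel funnel upright in the well, and tip in the amber lumps from every scoop that holds any, so that all the lumps end up in the well (a spilt lump is picked up and put in too). Then lift the funnel out and stand it back upright on the worktop, slide the cover fully shut, and leave the scoops standing upright on the worktop. Leave the bottles and flacons where they are.

Things in the scene. Friction and masses are not known exactly. Their poses are not given: they have to be found in the camera images.
- keeper: Resin keeper: heavy fixed wooden box, own x -46 to +134, 92 wide (y), 98 high; own x points away from the robot. Origin on the worktop under the middle of the well, a square hole 64 x 64: floor at height 12, mouth at 88, window in the front wall. Side rails along x stand 10 above the mouth, 72 clear between them; the cover slides between them to +x, over the solid rear of the box.
- well (a point): Middle of the well's mouth, 88 above the worktop; turns with the keeper.
- cover (a joint): Sliding cover of the keeper, a dark plate 84 x 74 x 5, top at height 93.5: 0 = fully shut over the well, 0.088 m = fully open at its stop. Moves along the keeper's own +x with 1.5 to 3 N, stays where it is left; starts anywhere in 0 to 0.02.
- cover_bar (a point): Middle of the top of the brass finger bar on the cover, 116 above the worktop; moves with the cover. The bar is 12 thick along the slide, 50 long across it, and stands 22 above the cover.
- funnel: Steel funnel, 0.14 kg, 80 high, mouth 138 across. Origin at the middle of the spout's underside, z up. Spout 54 outside, 49 inside, z 0 to 32; flange 70 across, underside at z = 28, rests on the keeper's top (origin then 60 above the worktop); cone to the rim at z = 80. Handle 14 wide, 12 high along own +x, 66 to 122 from the axis, middle at z = 74. Starts standing on its spout on the worktop.
- scoop_a: Steel scoop, 0.12 kg. Origin under mid-pan, z up. Pan 56 wide, floor 3 thick, side walls 30 high, rear wall 36 high at own x = +45; narrows to 40 at the open nose at own x = -55 (no lip). Pale wooden handle 14 wide (y), 12 high, own +x 45 to 115, middle at z = 30. Holds 0 to 2 lumps; they slide out when the nose dips 35 to 45 degrees. Nose starts towards the robot.
- scoop_b: Steel scoop, 0.12 kg. Origin under mid-pan, z up. Pan 56 wide, floor 3 thick, side walls 30 high, rear wall 36 high at own x = +45; narrows to 40 at the open nose at own x = -55 (no lip). Pale wooden handle 14 wide (y), 12 high, own +x 45 to 115, middle at z = 30. Holds 0 to 2 lumps; they slide out when the nose dips 35 to 45 degrees. Nose starts towards the robot.
- scoop_c: Steel scoop, 0.12 kg. Origin under mid-pan, z up. Pan 56 wide, floor 3 thick, side walls 30 high, rear wall 36 high at own x = +45; narrows to 40 at the open nose at own x = -55 (no lip). Pale wooden handle 14 wide (y), 12 high, own +x 45 to 115, middle at z = 30. Holds 0 to 2 lumps; they slide out when the nose dips 35 to 45 degrees. Nose starts towards the robot.
- lump_1: Amber resin lump, faceted, about 20 across and 17 high, 12 g. Origin in its middle. Lies in a scoop at the start, or is absent (None in every reading).
- lump_2: Amber resin lump, faceted, about 20 across and 17 high, 12 g. Origin in its middle. Lies in a scoop at the start, or is absent (None in every reading).
- lump_3: Amber resin lump, faceted, about 20 across and 17 high, 12 g. Origin in its middle. Lies in a scoop at the start, or is absent (None in every reading).
- lump_4: Amber resin lump, faceted, about 20 across and 17 high, 12 g. Origin in its middle. Lies in a scoop at the start, or is absent (None in every reading).
- lump_5: Amber resin lump, faceted, about 20 across and 17 high, 12 g. Origin in its middle. Lies in a scoop at the start, or is absent (None in every reading).
- lump_6: Amber resin lump, faceted, about 20 across and 17 high, 12 g. Origin in its middle. Lies in a scoop at the start, or is absent (None in every reading).
- carrier_bottle: Clear round bottle with a dark cap, 56 x 56 x 116, bystander. Origin at the middle of its underside.
- amber_flacon: Square brown spray flacon with a black cap, 30 x 30 x 92, bystander. Origin at the middle of its underside.
- black_flacon: Square black spray flacon with a black cap, 30 x 30 x 92, bystander. Origin at the middle of its underside.

How it is judged:
On the way, in this order (a step that is already met when the one before it is completed fails the run):
1. the cover is slid open to the stop (within 6 mm) (value of joint cover above 0.082 m), for 0.2 s.
2. the funnel sits upright in the well, its flange on the keeper (horizontal distance between funnel and well below 0.012 m and z of funnel in the frame of keeper below 0.066 m and angle between funnel's own z axis and vertical below 0.1 rad), for 0.2 s.
3. a scoop is tipped over the mouth of the funnel (all of step 2 and ((angle between scoop_a's own z axis and vertical above 0.4 rad and horizontal distance between scoop_a and funnel below 0.12 m and height (world z) of scoop_a above 0.13 m) or (angle between scoop_b's own z axis and vertical above 0.4 rad and horizontal distance between scoop_b and funnel below 0.12 m and height (world z) of scoop_b above 0.13 m) or (angle between scoop_c's own z axis and vertical above 0.4 rad and horizontal distance between scoop_c and funnel below 0.12 m and height (world z) of scoop_c above 0.13 m))), for 0.1 s.
4. all the lumps that are here lie in the well below the funnel (all of step 2 and horizontal distance between each of lump_1, lump_2, lump_3, lump_4, lump_5, lump_6 and well below 0.042 m and height (world z) of each of lump_1, lump_2, lump_3, lump_4, lump_5, lump_6 below 0.078 m), for 0.3 s.
5. the funnel is back on the worktop, upright, on its spout (height (world z) of funnel below 0.006 m and angle between funnel's own z axis and vertical below 0.1 rad and linear speed of funnel below 0.02 m/s), for 0.2 s.
At the end, for the whole second after the job is handed in: The cover is shut (within 4 mm), every lump that is here lies in the well, and the funnel and the three scoops stand upright (within 0.1 rad), at rest, on the worktop itself (all of step 5 and value of joint cover below 0.004 m and horizontal distance between each of lump_1, lump_2, lump_3, lump_4, lump_5, lump_6 and well below 0.042 m and height (world z) of each of lump_1, lump_2, lump_3, lump_4, lump_5, lump_6 below 0.078 m and height (world z) of each of scoop_a, scoop_b, scoop_c below 0.006 m and angle between each of scoop_a, scoop_b, scoop_c's own z axis and vertical below 0.1 rad and linear speed of each of scoop_a, scoop_b, scoop_c below 0.02 m/s); the robot touches nothing.
It fails at once if the carrier bottle is moved by more than 3 cm (distance of carrier_bottle from where it was at the start of the episode above 0.03 m).
It fails at once if the amber flacon is moved by more than 3 cm (distance of amber_flacon from where it was at the start of the episode above 0.03 m).
It fails at once if the black flacon is moved by more than 3 cm (distance of black_flacon from where it was at the start of the episode above 0.03 m).
Of lump_1, lump_2, lump_3, lump_4, lump_5, lump_6 only 3 to 6 are there at a start; the rules pass over those that are not, and their reading is None.
At some moment in a run one of scoop_a, scoop_b, scoop_c may be knocked a few centimetres aside while the robot is not near it.
It also fails if it takes over 210 s, if anything falls off the work surface, if the arm or the gripper's body presses on something with over 40 N, if the wrist force passes 120 N, or if a joint passes its speed limit or range.

ROBOT

A 7-joint arm with a two-finger parallel gripper is mounted at the origin on the work surface; the furniture and walls round the work are solid. World frame = base frame: x ahead of the robot, y to its left, z up, the work surface at z = 0. Lengths are in m, angles in rad, forces in N, time in s.
With the tool pointing down it reaches from about 0.425 to 0.925 m from the base axis. Payload 6.8 kg.
Tool frame: the origin (TCP) lies between the finger pads; the fingertips stand 17 mm ahead of it and the grasp point (between the pads) lies 2 mm behind it; z points along the fingers, y is the line along which they close (so a half turn about z gives the same grasp; the last joint's range is limited). The gripper opens to 85 mm and grips with 20 to 120 N. Pads are 22 mm wide; open, the fingers measure 114 mm over their backs; the gripper's body (76 mm by 85 mm) begins 54 mm behind the grasp point. The pads swing forward as they close: fully open they stand 13 mm farther back than shut.
Start: joints at [-1.272, 0.477, 0.022, 1.555, -0.011, 1.109, -0.083], TCP at [0.267, 0.62, 0.248] pointing down, gripper open.
Joint ranges: [-2.96, 2.96], [-0.34, 2.1], [-1.41, 1.46], [0.24, 2.44], [-1.37, 4.51], [0.17, 1.92], [-2.96, 2.96]. Speed limits (rad/s): [2.39, 2.39, 3.14, 3.14, 3.14, 3.14, 3.14].

INTERFACE

Orientations are given as a rotation vector (axis times angle).
In Python, from cell import state, grab_frame, job_done, spot_in, landmark_of gives the robot as it stands.
- The arm moves only by the tool move_arm, never from a script. Its argument "deltas" is a list of rows, each an object of numbers: "dx", "dy", "dz": the shift along the tool's x, y, z in units of 30 mm (1.0 is 30 mm); "rx", "ry", "rz": the turn, a rotation vector about the tool's x, y, z in rad; "fingers": the closure, from 0 (fully open) to 1 (shut). In form: [{"dx": .., "dy": .., "dz": .., "rx": .., "ry": .., "rz": .., "fingers": ..}, ...]. A call has 1 to 10 rows; each row is the pose to reach, as a shift and turn from the pose commanded when the call began, along the tool's axes at that moment; what a row does not reach only later rows make up. A row lasts 1/12 s, in which the tool goes at most 41.7 mm and 7.16 degrees, less where a joint would pass 70% of its speed; a pose out of reach is approached as far as the arm can. A call with a gripper value outside its range is refused whole. The fingers move at their own pace and stop on an object; the grip force is fixed at half the most. Time passes only in rows, so rows that repeat a pose let the fingers close. It gives the time, the measured TCP pose, the force, the opening and the grip force at its end, in the units of the state.
- state(): the state, without advancing time (a new reading comes with each control period).
- grab_frame(name): name is "side" or "top"; returns a dict with "color" (420x560x3 uint8, red, green, blue), "intrinsics" (3x3 intrinsics, pixels), "dist" ([k1, k2, p1, p2, k3] as OpenCV has them; the pictures are not rectified), "R" (3x3) and "t" (3): a world point X has camera coordinates R X + t. Camera axes: x right, y down, z forward; pixel columns grow to the right and rows downward; lengths in m; the calibration is good to about 2 mm. A picture is of the moment at which its call begins. There is no depth.
- job_done(): hands the job in; it is judged then, once.
Trained networks look in the newest picture that a camera, given by its name, has taken for a name from the list of things; names that differ only in an ending like _2 or _b are one class to them, and where a whole thing is asked for, a point or a joint stands for the part that bears it (a point fixed in the world has none). Each returns a list of dicts, best first, with "p" (0 to 1); they miss things now and then, are a little off and sometimes report something else, mostly with a low value. They report only what shows in the picture. A call takes as long as a camera call.
- spot_in(name, camera): "bbox" ([left, top, width, height] in pixels, round what is visible of it).
- landmark_of(name, camera): "point" ([row, column] in pixels: a listed point, or the origin of a listed thing).
The state is a dict: "time": time; "joint_positions": joint angles; "qd": joint speeds; "effort": joint torques, N m; "position": TCP position; "tool_rot": TCP orientation; "force": force on the tool from outside, world axes, zero at the start; "wrist_torque": the same for the moment, N m; "opening": finger opening in m; "gripper_force": force on a finger pad.
Only numpy, scipy, OpenCV 4.12 (cv2) and the standard library are available. Lean on these libraries where they do the work, as an engineer would, in place of code of your own. Each camera call takes 0.05 s, during which the arm holds its last target. There are 200 camera calls.

## Working session

There is one attempt and no reset: what is moved stays moved. The work goes in short steps, Python scripts to look and compute and a tool call to move; the robot and the scene stay as the last step left them, time stands still between calls to the robot, and variables do not carry over. Pictures are saved under pics/ and viewed, at most 17 in all, crops included, and the job is handed in when it is done.

Besides the shell and the picture viewer there is one more tool, called as a command line: name --argument value ..., lists and objects as JSON in quotes. move_arm: Moves the arm, as the interface text tells. Its arguments: {"type":"object","properties":{"deltas":{"type":"array","items":{"type":"object","properties":{"dx":{"type":"number"},"dy":{"type":"number"},"dz":{"type":"number"},"rx":{"type":"number"},"ry":{"type":"number"},"rz":{"type":"number"},"fingers":{"type":"number"}}}}},"required":["deltas"]}

```bash
mkdir -p pics; ls; cat > h.py <<'E'
import numpy as np, cv2
from cell import state, grab_frame, job_done, spot_in, landmark_of
from scipy.spatial.transform import Rotation as Ro
def pix(f,X):
    p,_=cv2.projectPoints(np.array(X,float).reshape(-1,3),cv2.Rodrigues(f['R'])[0],f['t'],f['intrinsics'],np.array(f['dist'],float)); return p.reshape(-1,2)
def ray(f,rc):
    u=cv2.undistortPoints(np.array([[[rc[1],rc[0]]]],float),f['intrinsics'],np.array(f['dist'],float))[0,0]
    d=f['R'].T@np.array([u[0],u[1],1]); c=-f['R'].T@f['t']; return c,d/np.linalg.norm(d)
def at(f,rc,z):
    c,d=ray(f,rc); return c+d*(z-c[2])/d[2]
def tri(fa,a,fb,b):
    c1,d1=ray(fa,a);c2,d2=ray(fb,b)
    s=np.linalg.lstsq(np.c_[d1,-d2],c2-c1,rcond=None)[0]
    p,q=c1+s[0]*d1,c2+s[1]*d2; return (p+q)/2,np.linalg.norm(p-q)
def save(f,n): cv2.imwrite('pics/'+n,cv2.cvtColor(f['color'],cv2.COLOR_RGB2BGR))
E
python3 - <<'E'
from h import *
F={}
for c in('top','side'):
    F[c]=grab_frame(c); save(F[c],c+'0.png'); print(c,-F[c]['R'].T@F[c]['t'])
Z={'keeper':0,'well':.088,'cover_bar':.116,'funnel':0,'scoop_a':0,'lump_1':.012,'carrier_bottle':0,'amber_flacon':0,'black_flacon':0}
for n in Z:
  for c in('top','side'):
    for d in landmark_of(n,c)[:6]:
        if d['p']>.2: print(n,c,round(d['p'],2),np.round(d['point']),np.round(at(F[c],d['point'],Z[n]),3))
s=state();print(s['position'],s['tool_rot'],s['opening'],s['time'],s['force'])
E
```

```text
pics
top [ 0.31101549 -0.00991256  1.1507174 ]
side [ 0.21810473 -0.83155928  0.42914905]
keeper top 0.91 [230. 243.] [0.456 0.104 0.   ]
keeper top 0.29 [229. 356.] [ 0.457 -0.198  0.   ]
keeper side 0.96 [223. 248.] [ 0.448  0.095 -0.   ]
keeper side 0.28 [301. 322.] [ 0.489 -0.294  0.   ]
well top 0.63 [223. 237.] [0.463 0.111 0.088]
well side 0.93 [191. 249.] [0.456 0.099 0.088]
cover_bar top 0.86 [226. 236.] [0.452 0.111 0.116]
cover_bar side 0.66 [181. 247.] [0.451 0.101 0.116]
cover_bar side 0.46 [344. 275.] [ 0.329 -0.498  0.116]
funnel top 0.78 [245. 159.] [0.418 0.329 0.   ]
funnel side 0.67 [196. 218.] [0.412 0.323 0.   ]
scoop_a top 0.91 [229. 359.] [ 0.459 -0.205  0.   ]
scoop_a side 0.92 [307. 324.] [ 0.486 -0.31   0.   ]
scoop_a side 0.9 [253. 282.] [ 0.48  -0.093  0.   ]
scoop_a side 0.89 [280. 289.] [ 0.455 -0.207  0.   ]
scoop_a side 0.73 [177. 247.] [ 0.548  0.491 -0.   ]
lump_1 top 0.6 [245. 159.] [0.417 0.325 0.012]
lump_1 top 0.59 [218. 397.] [ 0.483 -0.308  0.012]
lump_1 top 0.55 [216. 355.] [ 0.492 -0.194  0.012]
lump_1 top 0.38 [208. 317.] [ 0.512 -0.093  0.012]
lump_1 side 0.62 [298. 335.] [ 0.508 -0.308  0.012]
lump_1 side 0.56 [303. 319.] [ 0.473 -0.312  0.012]
lump_1 side 0.48 [273. 304.] [ 0.486 -0.209  0.012]
carrier_bottle top 0.9 [164. 195.] [0.641 0.24  0.   ]
carrier_bottle top 0.25 [223. 239.] [0.477 0.116 0.   ]
amber_flacon top 0.71 [282. 406.] [ 0.316 -0.328  0.   ]
amber_flacon side 0.92 [338. 237.] [ 0.316 -0.341 -0.   ]
black_flacon top 0.62 [258. 421.] [ 0.378 -0.371  0.   ]
black_flacon top 0.37 [231. 242.] [0.454 0.108 0.   ]
black_flacon side 0.97 [343. 272.] [ 0.367 -0.37   0.   ]
[0.26711306 0.61992878 0.24830872] [6.34620935e-01 3.07681455e+00 4.70596893e-05] 0.0851351150674613 1.0 [0.36794535 0.27633352 0.09150753]
```

```bash
python3 - <<'E'
import cv2
t=cv2.imread('pics/top0.png');cv2.imwrite('pics/t0c.png',cv2.resize(t[130:320,110:460],(800,434),interpolation=3))
s=cv2.imread('pics/side0.png');cv2.imwrite('pics/s0c.png',cv2.resize(s[130:380,150:450],(720,600),interpolation=3))
E
```

```text
(no output)
```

View pics/t0c.png

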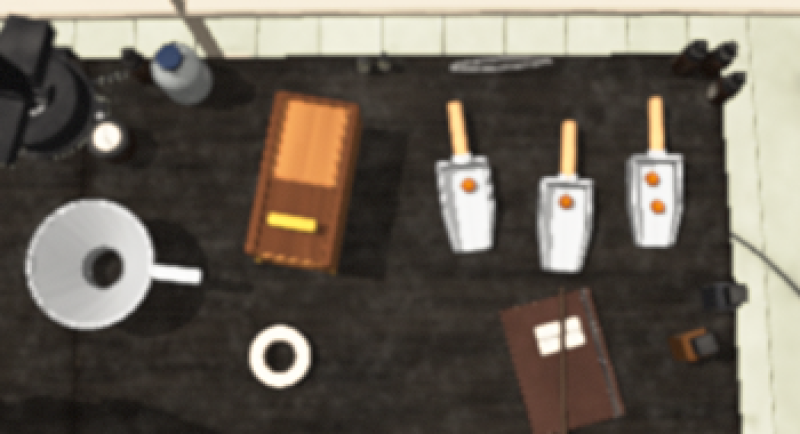

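View pics/s0c.png

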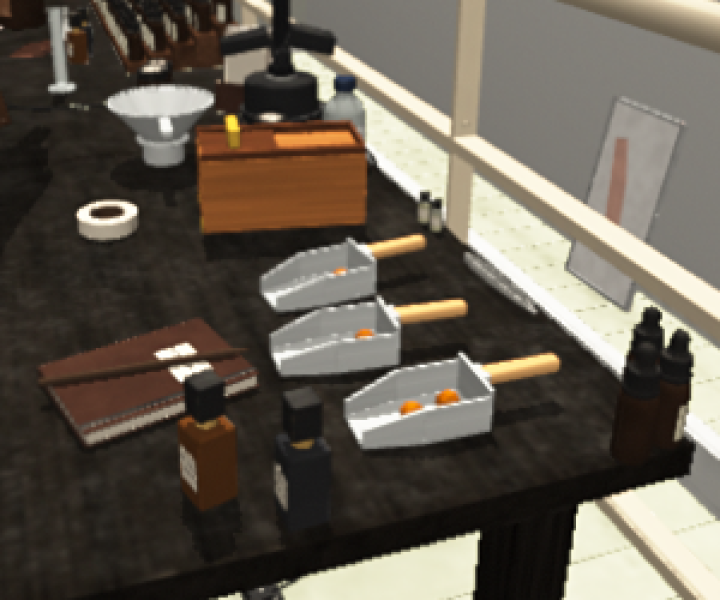

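The top crop shows the keeper (bar at crop 291,222), the funnel at left with its handle towards -y, and three scoops holding 1, 1 and 2 lumps (left to right). The side view agrees. Next I measure poses by colour.

```bash
cat >> h.py <<'E'
def comps(f,mask,amin=8):
    n,l,st,ce=cv2.connectedComponentsWithStats(mask.astype(np.uint8),connectivity=8); out=[]
    for i in range(1,n):
        if st[i,4]>=amin:
            r,c=np.nonzero(l==i); out.append((st[i,4],ce[i][::-1],np.c_[r,c]))
    return out
def hsv(f): return cv2.cvtColor(f['color'],cv2.COLOR_RGB2HSV).astype(int).transpose(2,0,1)
def blobs(f,mask,z,amin=8,amax=400):
    for a,ce,p in comps(f,mask,amin):
        if a>amax: continue
        w=np.array([at(f,q,z)[:2] for q in p]); m=w.mean(0); ev,V=np.linalg.eigh(np.cov((w-m).T)); v=V[:,1]*np.sign(V[0,1])
        yield a,ce,m,np.degrees(np.arctan2(v[1],v[0])),np.sqrt(12*ev[::-1])
E
python3 - <<'E'
from h import *
f=grab_frame('top')
h,s,v=hsv(f)
for rc in [(228,238),(185,310),(195,359),(211,313),(190,248),(215,240),(245,150)]: print(rc,h[rc],s[rc],v[rc])
R=np.zeros_like(h,bool);R[160:300,115:425]=1
def show(t,m,z,amin=8,amax=400):
    for a,ce,w,an,L in blobs(f,m&R,z,amin,amax): print(t,a,np.round(ce,1),np.round(w,4),round(an,1),np.round(L,3))
show('bar',(h>=22)&(h<34)&(s>150)&(v>150),.116)
show('handle',(h>=12)&(h<24)&(s>60)&(s<170)&(v>170),.036)
show('lump',(h>=5)&(h<17)&(s>190)&(v>150),.012,4)
show('white',(s<50)&(v>140),.08,20,9000)
E
```

```text
(228, 238) 27 157 255
(185, 310) 22 97 255
(195, 359) 22 99 255
(211, 313) 15 220 229
(190, 248) 14 162 235
(215, 240) 11 162 129
(245, 150) 0 8 67
bar 80 [226.8 237.2] [0.4505 0.1072] 79.9 [0.045 0.011]
handle 131 [183.8 396.5] [ 0.573  -0.3049] -2.5 [0.061 0.016]
handle 131 [185.8 309.7] [ 0.5689 -0.0736] 6.5 [0.062 0.015]
handle 140 [194.4 358.3] [ 0.5447 -0.2016] -4.4 [0.062 0.016]
lump 10 [207.9 394.6] [ 0.5121 -0.3025] 76.5 [0.011 0.008]
lump 11 [210.7 314.6] [ 0.5061 -0.0871] 44.4 [0.011 0.01 ]
lump 9 [218. 357.] [ 0.4855 -0.1999] -39.1 [0.008 0.008]
lump 10 [220.1 397.4] [ 0.4789 -0.3084] 76.5 [0.011 0.008]
white 65 [163.8 182.5] [0.6193 0.2541] 64.8 [0.032 0.014]
white 127 [189.5 156.2] [0.5524 0.3192] -84.0 [0.029 0.028]
white 801 [218.5 313.8] [ 0.4748 -0.0799] 6.7 [0.101 0.053]
white 757 [216.5 396.6] [ 0.4781 -0.2892] -6.7 [0.104 0.055]
white 819 [227.1 356.5] [ 0.4522 -0.1866] -5.8 [0.102 0.054]
white 2358 [245.3 150.4] [0.4103 0.328 ] 83.0 [0.148 0.125]
white 96 [275.4 360.3] [ 0.3324 -0.1919] 2.6 [0.03  0.019]
white 122 [277.5 349.7] [ 0.3277 -0.1656] -10.0 [0.031 0.024]
white 431 [285.5 232. ] [0.3108 0.1226] 75.6 [0.065 0.064]
```

```bash
cat >> h.py <<'E'
def pose(p,yaw,tilt=0): return np.array(p,float),Ro.from_euler('z',yaw,degrees=True)*Ro.from_euler('y',-tilt,degrees=True)*Ro.from_euler('x',180,degrees=True)
def cur():
    s=state(); return np.array(s['position']),Ro.from_rotvec(s['tool_rot'])
def plan(*wps,start=None):
    a=start or cur()
    for b in wps:   # deltas of each waypoint from the one before it
        d=a[1].inv().apply(b[0]-a[0])/.03; r=(a[1].inv()*b[1]).as_rotvec()
        print('d',np.round(d,2),'r',np.round(r,3),'rows',int(np.ceil(max(np.linalg.norm(d)*.03/.0417,np.linalg.norm(r)/.125)))); a=b
def planfix(fix,*wps,start=None):   # all waypoints relative to the start pose
    a=start or cur()
    for b in wps: plan(b,start=a)
E
python3 - <<'E'
from h import *
u=np.array([np.cos(np.radians(-10.1)),np.sin(np.radians(-10.1))]);b=np.array([.4505,.1072])
p=b-.030*u
plan(pose([*p,.2],169.9),pose([*p,.118],169.9),pose([*(p+.06*u),.118],169.9))
# side-camera checks
f=grab_frame('side');h,s,v=hsv(f)
print([ (np.round(q,3)) for q in pix(f,[[.4505,.1072,.116],[.5689,-.0736,.03],[.5447,-.2016,.03],[.573,-.3049,.03]])])
for t,m,z in(('bar',(h>=22)&(h<34)&(s>140)&(v>140),.112),('hand',(h>=12)&(h<24)&(s>60)&(s<170)&(v>150),.03)):
  for a,ce,w,an,L in blobs(f,m,z):
    if 150<ce[0]<350 and 200<ce[1]<400: print(t,a,np.round(ce,1),np.round(w,3),round(an,1),np.round(L,3))
E
```

```text
d [-11.4  -13.51   1.61] r [ 0.    -0.    -0.231] rows 13
d [ 0.   -0.    2.73] r [0. 0. 0.] rows 2
d [-2. -0. -0.] r [0. 0. 0.] rows 2
[array([246.11 , 180.393]), array([314.33, 232.2 ]), array([328.546, 259.138]), array([366.261, 282.679])]
bar 26 [181.4 246.7] [0.453 0.11 ] 79.1 [0.054 0.011]
hand 26 [161.3 298.6] [0.77  0.538] 89.9 [0.279 0.007]
hand 23 [178.4 324. ] [0.771 0.304] 89.8 [0.189 0.005]
hand 279 [211.1 340.8] [0.692 0.028] 62.2 [0.23  0.024]
hand 48 [228.1 397.5] [ 0.772 -0.115] -89.8 [0.202 0.003]
hand 106 [231.9 315.2] [ 0.572 -0.073] 12.4 [0.062 0.028]
hand 12 [242.4 291.3] [ 0.498 -0.106] 46.4 [0.02 0.01]
hand 150 [259.  329.8] [ 0.548 -0.202] -1.1 [0.062 0.027]
hand 10 [268.9 299.4] [ 0.473 -0.218] 79.0 [0.017 0.009]
hand 135 [283.7 368.7] [ 0.576 -0.309] 4.6 [0.065 0.016]
hand 10 [299.6 317.5] [ 0.465 -0.324] 61.4 [0.021 0.006]
```

move_arm --deltas '[{"dx": -11.4, "dy": -13.51, "dz": 1.61, "rz": -0.231, "fingers": 1}, {"dx": -11.4, "dy": -13.51, "dz": 1.61, "rz": -0.231, "fingers": 1}, {"dx": -11.4, "dy": -13.51, "dz": 1.61, "rz": -0.231, "fingers": 1}, {"dx": -11.4, "dy": -13.51, "dz": 1.61, "rz": -0.231, "fingers": 1}, {"dx": -11.4, "dy": -13.51, "dz": 1.61, "rz": -0.231, "fingers": 1}, {"dx": -11.4, "dy": -13.51, "dz": 1.61, "rz": -0.231, "fingers": 1}, {"dx": -11.4, "dy": -13.51, "dz": 1.61, "rz": -0.231, "fingers": 1}, {"dx": -11.4, "dy": -13.51, "dz": 1.61, "rz": -0.231, "fingers": 1}, {"dx": -11.4, "dy": -13.51, "dz": 1.61, "rz": -0.231, "fingers": 1}, {"dx": -11.4, "dy": -13.51, "dz": 1.61, "rz": -0.231, "fingers": 1}]'

```text
schema error: expected keys dx, dy, dz, rx, ry, rz, fingers
```

```bash
python3 - <<'E'
from h import *
u=np.array([np.cos(np.radians(-10.1)),np.sin(np.radians(-10.1))]);b=np.array([.4505,.1072])
p=b-.030*u
plan(pose([*p,.2],169.9),pose([*p,.118],169.9),pose([*(p+.06*u),.118],169.9))
E
```

```text
d [-11.4  -13.51   1.61] r [ 0.     0.    -0.231] rows 13
d [ 0.   -0.    2.73] r [0. 0. 0.] rows 2
d [-2. -0. -0.] r [0. 0. 0.] rows 2
```

move_arm --deltas '[{"dx": -11.4, "dy": -13.51, "dz": 1.61, "rx": 0, "ry": 0, "rz": -0.231, "fingers": 1}, {"dx": -11.4, "dy": -13.51, "dz": 1.61, "rx": 0, "ry": 0, "rz": -0.231, "fingers": 1}, {"dx": -11.4, "dy": -13.51, "dz": 1.61, "rx": 0, "ry": 0, "rz": -0.231, "fingers": 1}, {"dx": -11.4, "dy": -13.51, "dz": 1.61, "rx": 0, "ry": 0, "rz": -0.231, "fingers": 1}, {"dx": -11.4, "dy": -13.51, "dz": 1.61, "rx": 0, "ry": 0, "rz": -0.231, "fingers": 1}, {"dx": -11.4, "dy": -13.51, "dz": 1.61, "rx": 0, "ry": 0, "rz": -0.231, "fingers": 1}, {"dx": -11.4, "dy": -13.51, "dz": 1.61, "rx": 0, "ry": 0, "rz": -0.231, "fingers": 1}, {"dx": -11.4, "dy": -13.51, "dz": 1.61, "rx": 0, "ry": 0, "rz": -0.231, "fingers": 1}, {"dx": -11.4, "dy": -13.51, "dz": 1.61, "rx": 0, "ry": 0, "rz": -0.231, "fingers": 1}, {"dx": -11.4, "dy": -13.51, "dz": 1.61, "rx": 0, "ry": 0, "rz": -0.231, "fingers": 1}]'

```text
time: 1.93
position: [0.3877, 0.2209, 0.2107]
tool_rot: [0.276, 3.129, 0.001]
force: [-0.5, -0.1, 0.2]
opening: 0.0001
gripper_force: 0.0
```

```bash
python3 - <<'E'
from h import *
u=np.array([np.cos(np.radians(-10.1)),np.sin(np.radians(-10.1))]);b=np.array([.4505,.1072])
p=b-.030*u
plan(pose([*p,.2],169.9),pose([*p,.118],169.9),pose([*(p+.06*u),.118],169.9))
E
```

```text
d [-1.72 -3.37  0.36] r [0.001 0.001 0.001] rows 3
d [ 0.   -0.    2.73] r [0. 0. 0.] rows 2
d [-2. -0. -0.] r [0. 0. 0.] rows 2
```

move_arm --deltas '[{"dx": -1.72, "dy": -3.37, "dz": 0.36, "rx": 0, "ry": 0, "rz": 0, "fingers": 1}, {"dx": -1.72, "dy": -3.37, "dz": 0.36, "rx": 0, "ry": 0, "rz": 0, "fingers": 1}, {"dx": -1.72, "dy": -3.37, "dz": 0.36, "rx": 0, "ry": 0, "rz": 0, "fingers": 1}, {"dx": -1.72, "dy": -3.37, "dz": 0.36, "rx": 0, "ry": 0, "rz": 0, "fingers": 1}, {"dx": -1.72, "dy": -3.37, "dz": 1.4, "rx": 0, "ry": 0, "rz": 0, "fingers": 1}, {"dx": -1.72, "dy": -3.37, "dz": 2.4, "rx": 0, "ry": 0, "rz": 0, "fingers": 1}, {"dx": -1.72, "dy": -3.37, "dz": 3.09, "rx": 0, "ry": 0, "rz": 0, "fingers": 1}, {"dx": -1.72, "dy": -3.37, "dz": 3.09, "rx": 0, "ry": 0, "rz": 0, "fingers": 1}]'

```text
time: 2.6
position: [0.4181, 0.1138, 0.1149]
tool_rot: [-0.275, -3.124, 0.005]
force: [-0.9, 0.8, -0.4]
opening: 0.0001
gripper_force: 0.0
```

move_arm --deltas '[{"dx": -0.4, "dy": 0, "dz": 0, "rx": 0, "ry": 0, "rz": 0, "fingers": 1}, {"dx": -0.8, "dy": 0, "dz": 0, "rx": 0, "ry": 0, "rz": 0, "fingers": 1}, {"dx": -1.2, "dy": 0, "dz": 0, "rx": 0, "ry": 0, "rz": 0, "fingers": 1}, {"dx": -1.5, "dy": 0, "dz": 0, "rx": 0, "ry": 0, "rz": 0, "fingers": 1}, {"dx": -1.8, "dy": 0, "dz": 0, "rx": 0, "ry": 0, "rz": 0, "fingers": 1}, {"dx": -2.1, "dy": 0, "dz": 0, "rx": 0, "ry": 0, "rz": 0, "fingers": 1}, {"dx": -2.4, "dy": 0, "dz": 0, "rx": 0, "ry": 0, "rz": 0, "fingers": 1}, {"dx": -2.6, "dy": 0, "dz": 0, "rx": 0, "ry": 0, "rz": 0, "fingers": 1}, {"dx": -2.6, "dy": 0, "dz": 0, "rx": 0, "ry": 0, "rz": 0, "fingers": 1}]'

```text
time: 3.35
position: [0.4992, 0.1003, 0.1181]
tool_rot: [0.277, 3.127, 0.0]
force: [0.7, -0.7, 0.3]
opening: 0.0002
gripper_force: 0.0
```

```bash
python3 - <<'E'
from h import *
s=state();print(s['position'],s['force'])
for c in('top','side'):
    f=grab_frame(c);h,s,v=hsv(f)
    for a,ce,w,an,L in blobs(f,(h>=22)&(h<34)&(s>140)&(v>140),.116):
        if .4<w[0]<.6 and 0.05<w[1]<.15: print(c,a,np.round(w,3),round(an,1),L)
E
```

```text
[0.49915467 0.10026267 0.11807313] [ 0.68798195 -0.68241143  0.34621858]
side 20 [0.516 0.092] 80.9 [0.04791793 0.00929405]
```

move_arm --deltas '[{"dx": -0.2, "dy": 0, "dz": 0, "rx": 0, "ry": 0, "rz": 0, "fingers": 1}, {"dx": -0.35, "dy": 0, "dz": 0, "rx": 0, "ry": 0, "rz": 0, "fingers": 1}, {"dx": -0.45, "dy": 0, "dz": 0, "rx": 0, "ry": 0, "rz": 0, "fingers": 1}, {"dx": -0.5, "dy": 0, "dz": 0, "rx": 0, "ry": 0, "rz": 0, "fingers": 1}]'

```text
time: 3.78
position: [0.5122, 0.0977, 0.1176]
tool_rot: [-0.276, -3.129, 0.0]
force: [-1.6, -0.2, -0.4]
opening: 0.0003
gripper_force: 0.8
```

move_arm --deltas '[{"dx": -0.1, "dy": 0, "dz": 0, "rx": 0, "ry": 0, "rz": 0, "fingers": 1}, {"dx": -0.2, "dy": 0, "dz": 0, "rx": 0, "ry": 0, "rz": 0, "fingers": 1}, {"dx": -0.2, "dy": 0, "dz": 0, "rx": 0, "ry": 0, "rz": 0, "fingers": 1}]'

```text
time: 4.03
position: [0.518, 0.0968, 0.1176]
tool_rot: [-0.276, -3.129, 0.0]
force: [-2.6, 0.3, -0.9]
opening: 0.0001
gripper_force: 0.8
```

move_arm --deltas '[{"dx": -0.1, "dy": 0, "dz": 0, "rx": 0, "ry": 0, "rz": 0, "fingers": 1}, {"dx": -0.15, "dy": 0, "dz": 0, "rx": 0, "ry": 0, "rz": 0, "fingers": 1}, {"dx": -0.15, "dy": 0, "dz": 0, "rx": 0, "ry": 0, "rz": 0, "fingers": 1}]'

```text
time: 4.28
position: [0.5183, 0.0967, 0.1173]
tool_rot: [-0.274, -3.121, 0.001]
force: [-14.7, 1.8, 11.1]
opening: 0.0001
gripper_force: 7.3
```

move_arm --deltas '[{"dx": -0.1, "dy": 0, "dz": 0, "rx": 0, "ry": 0, "rz": 0, "fingers": 1}, {"dx": -0.15, "dy": 0, "dz": 0, "rx": 0, "ry": 0, "rz": 0, "fingers": 1}, {"dx": -0.15, "dy": 0, "dz": 0, "rx": 0, "ry": 0, "rz": 0, "fingers": 1}]'

```text
time: 4.53
position: [0.5185, 0.0967, 0.1167]
tool_rot: [-0.271, -3.112, 0.002]
force: [-26.9, 3.8, 20.0]
opening: -0.0003
gripper_force: 13.3
```

move_arm --deltas '[{"dx": 0.6, "dy": 0, "dz": 0, "rx": 0, "ry": 0, "rz": 0, "fingers": 1}, {"dx": 1.0, "dy": 0, "dz": 0, "rx": 0, "ry": 0, "rz": 0, "fingers": 1}, {"dx": 1.0, "dy": 0, "dz": -1.2, "rx": 0, "ry": 0, "rz": 0, "fingers": 1}, {"dx": 1.0, "dy": 0, "dz": -2.4, "rx": 0, "ry": 0, "rz": 0, "fingers": 0}, {"dx": 1.0, "dy": 0, "dz": -3.6, "rx": 0, "ry": 0, "rz": 0, "fingers": 0}, {"dx": 0, "dy": -1, "dz": -5, "rx": 0, "ry": 0, "rz": 0, "fingers": 0}, {"dx": 0, "dy": -2, "dz": -5, "rx": 0, "ry": 0, "rz": 0, "fingers": 0}, {"dx": 0, "dy": -4, "dz": -5, "rx": 0, "ry": 0, "rz": 0, "fingers": 0}, {"dx": 0, "dy": -6, "dz": -5, "rx": 0, "ry": 0, "rz": 0, "fingers": 0}, {"dx": 0, "dy": -6, "dz": -5, "rx": 0, "ry": 0, "rz": 0, "fingers": 0}]'

```text
time: 5.37
position: [0.4956, -0.0846, 0.2689]
tool_rot: [0.277, 3.126, -0.0]
force: [0.8, -0.2, -0.2]
opening: 0.0829
gripper_force: 0.0
```

```bash
python3 - <<'E'
from h import *
s=state();print(s['position'],s['force'],s['joint_positions'])
f=grab_frame('top');save(f,'t1.png')
t=f['color'][...,::-1][150:310,110:350];cv2.imwrite('pics/t1c.png',cv2.resize(t,(800,533),interpolation=3))
h,s,v=hsv(f)
for a,ce,w,an,L in blobs(f,(h>=22)&(h<34)&(s>140)&(v>140),.116):
    if .4<w[0]<.7 and 0.0<w[1]<.15: print(a,np.round(w,3),round(an,1),L)
E
```

```text
[ 0.49561731 -0.08464753  0.26893981] [ 0.84843442 -0.22333854 -0.1633521 ] [-0.27418063  0.16807183  0.36220919  1.95748383 -0.06926987  1.02435367
  1.51327397]
79 [0.535 0.093] 80.7 [0.04685681 0.01012048]
```

View pics/t1c.png

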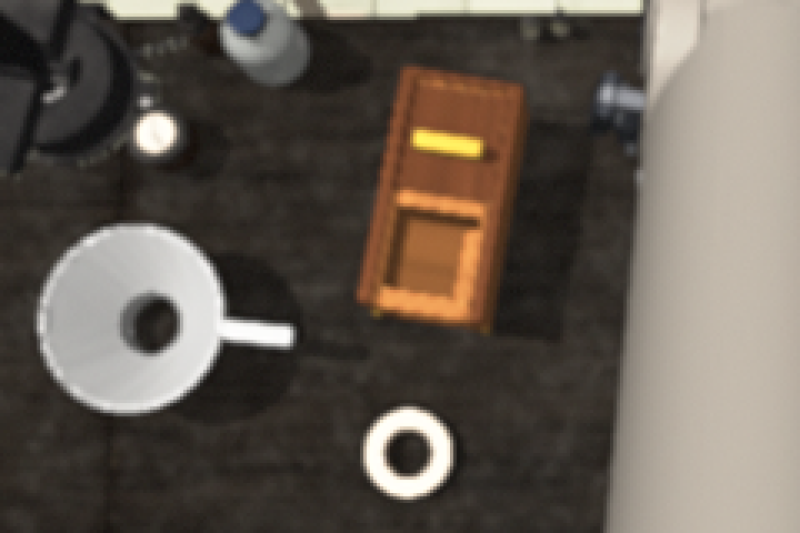

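The top crop shows the cover open (bar at crop 447,143), the well's mouth exposed at about (383–478, 207–297), and the funnel rim centred at about (131,317) with its handle tip at (294,336).

```bash
python3 - <<'E'
from h import *
f=grab_frame('top');save(f,'t2.png')
S=10/3
px=lambda x,y:(150+(y+.5)/S-.5,110+(x+.5)/S-.5)
for n,z,L in(('well',.088,[(400,207),(478,216),(460,298),(384,289)]),('rim',.08,[(37,317),(225,317),(131,223),(131,412)]),('hand',.08,[(225,331),(294,335)]),('top',.098,[(401,67),(524,85),(492,323),(359,301)])):
    W=np.array([at(f,px(*q),z)[:2] for q in L]); print(n,np.round(W,4).tolist(),'mean',np.round(W.mean(0),4),[round(float(np.linalg.norm(W[i]-W[i-1])),4) for i in range(len(W))])
# colour fits
h,s,v=hsv(f)
m=np.zeros(h.shape,np.uint8); m[200:290,115:190]=((s<40)&(v>60))[200:290,115:190]
a=max(comps(f,m),key=lambda c:c[0]); hull=cv2.convexHull(a[2].astype(np.int32)).reshape(-1,2)
W=np.array([at(f,q,.08)[:2] for q in hull])
from scipy.optimize import least_squares
r=least_squares(lambda p:np.hypot(W[:,0]-p[0],W[:,1]-p[1])-p[2],[.415,.33,.069],loss='soft_l1',f_scale=.001);print('rimfit',r.x)
m=(s<40)&(v>140); m[:,:177]=0;m[:,200:]=0;m[:235]=0;m[:265]&=True;m[265:]=0
for b in blobs(f,m,.08,5): print(b)
for n,z in(('well',.088),('keeper',0),('funnel',0)):
    for d in landmark_of(n,'top')[:1]+landmark_of(n,'side')[:0]: print(n,d['p'],at(f,d['point'],z))
g=grab_frame('side')
for n,z in(('well',.088),('keeper',0),('funnel',0)):
    for d in landmark_of(n,'side')[:1]: print(n,d['p'],at(g,d['point'],z))
E
```

```text
well [[0.4921, 0.1296], [0.4849, 0.0713], [0.4236, 0.0843], [0.4307, 0.1406]] mean [0.4578 0.1064] [0.0624, 0.0588, 0.0626, 0.0568]
rim [[0.4119, 0.4035], [0.4113, 0.2605], [0.4828, 0.3347], [0.3411, 0.3288]] mean [0.4118 0.3319] [0.1029, 0.143, 0.103, 0.1419]
hand [[0.4009, 0.2602], [0.3977, 0.2084]] mean [0.3993 0.2343] [0.0519, 0.0519]
top [[0.5973, 0.1292], [0.5826, 0.0365], [0.4041, 0.0599], [0.4209, 0.1574]] mean [0.5012 0.0958] [0.1787, 0.0938, 0.18, 0.099]
rimfit [0.41148191 0.33225544 0.0736958 ]
(np.int32(137), array([249.50364964, 186.76642336]), array([0.39941633, 0.23609707]), np.float64(82.26078549906765), array([0.05206917, 0.01617923]))
well 0.91 [0.4639316  0.10400867 0.088     ]
keeper 0.57 [0.4600397  0.10417364 0.        ]
funnel 0.63 [0.41679361 0.33299969 0.        ]
well 0.62 [0.46629157 0.110949   0.088     ]
keeper 0.56 [0.44457098 0.09215202 0.        ]
funnel 0.82 [4.04263879e-01 3.12707450e-01 5.55111512e-17]
```

```bash
cat > v.py <<'E'
from h import *
well=np.array([.4585,.1058]); ky=-9.6; fun=np.array([.4115,.332]); fy=-97.4
def U(a): return np.array([np.cos(np.radians(a)),np.sin(np.radians(a))])
fg=fun+.092*U(fy)
E
python3 - <<'E'
from v import *
plan(pose([*fg,.2],fy+180),pose([*fg,.072],fy+180))
E
```

```text
d [ 5.01 10.01  2.26] r [ 0.    -0.     1.526] rows 13
d [-0.   -0.    4.27] r [0. 0. 0.] rows 4
```

move_arm --deltas '[{"dx": 5.01, "dy": 10.01, "dz": 2.26, "rx": 0, "ry": 0, "rz": 1.526, "fingers": 0}, {"dx": 5.01, "dy": 10.01, "dz": 2.26, "rx": 0, "ry": 0, "rz": 1.526, "fingers": 0}, {"dx": 5.01, "dy": 10.01, "dz": 2.26, "rx": 0, "ry": 0, "rz": 1.526, "fingers": 0}, {"dx": 5.01, "dy": 10.01, "dz": 2.26, "rx": 0, "ry": 0, "rz": 1.526, "fingers": 0}, {"dx": 5.01, "dy": 10.01, "dz": 2.26, "rx": 0, "ry": 0, "rz": 1.526, "fingers": 0}, {"dx": 5.01, "dy": 10.01, "dz": 2.26, "rx": 0, "ry": 0, "rz": 1.526, "fingers": 0}, {"dx": 5.01, "dy": 10.01, "dz": 2.26, "rx": 0, "ry": 0, "rz": 1.526, "fingers": 0}, {"dx": 5.01, "dy": 10.01, "dz": 2.26, "rx": 0, "ry": 0, "rz": 1.526, "fingers": 0}, {"dx": 5.01, "dy": 10.01, "dz": 2.26, "rx": 0, "ry": 0, "rz": 1.526, "fingers": 0}, {"dx": 5.01, "dy": 10.01, "dz": 2.26, "rx": 0, "ry": 0, "rz": 1.526, "fingers": 0}]'

```text
time: 6.8
position: [0.3982, 0.2438, 0.1995]
tool_rot: [-1.849, -2.539, -0.001]
force: [0.2, -0.0, 0.3]
opening: 0.0857
gripper_force: 0.0
```

```bash
python3 - <<'E'
from v import *
print(state()['position'])
plan(pose([*fg,.2],fy+180),pose([*fg,.072],fy+180))
plan(pose([*fg,.072],fy+180))
E
```

```text
[0.39820726 0.24380904 0.19954218]
d [-0.11  0.01 -0.02] r [-0.    -0.001  0.441] rows 4
d [-0.   -0.    4.27] r [0. 0. 0.] rows 4
d [-0.12  0.01  4.25] r [-0.    -0.001  0.441] rows 4
```

move_arm --deltas '[{"dx": -0.11, "dy": 0.01, "dz": 0, "rx": 0, "ry": 0, "rz": 0.441, "fingers": 0}, {"dx": -0.11, "dy": 0.01, "dz": 0, "rx": 0, "ry": 0, "rz": 0.441, "fingers": 0}, {"dx": -0.11, "dy": 0.01, "dz": 0, "rx": 0, "ry": 0, "rz": 0.441, "fingers": 0}, {"dx": -0.11, "dy": 0.01, "dz": 0, "rx": 0, "ry": 0, "rz": 0.441, "fingers": 0}, {"dx": -0.11, "dy": 0.01, "dz": 1.2, "rx": 0, "ry": 0, "rz": 0.441, "fingers": 0}, {"dx": -0.11, "dy": 0.01, "dz": 2.4, "rx": 0, "ry": 0, "rz": 0.441, "fingers": 0}, {"dx": -0.11, "dy": 0.01, "dz": 3.5, "rx": 0, "ry": 0, "rz": 0.441, "fingers": 0}, {"dx": -0.11, "dy": 0.01, "dz": 4.25, "rx": 0, "ry": 0, "rz": 0.441, "fingers": 0}, {"dx": -0.11, "dy": 0.01, "dz": 4.25, "rx": 0, "ry": 0, "rz": 0.441, "fingers": 0}]'

```text
time: 7.55
position: [0.3986, 0.2357, 0.0688]
tool_rot: [-2.357, -2.077, 0.012]
force: [-0.3, 0.5, -0.5]
opening: 0.0855
gripper_force: 0.0
```

move_arm --deltas '[{"dx": 0, "dy": 0, "dz": 0, "rx": 0, "ry": 0, "rz": 0, "fingers": 1}, {"dx": 0, "dy": 0, "dz": 0, "rx": 0, "ry": 0, "rz": 0, "fingers": 1}, {"dx": 0, "dy": 0, "dz": 0, "rx": 0, "ry": 0, "rz": 0, "fingers": 1}, {"dx": 0, "dy": 0, "dz": 0, "rx": 0, "ry": 0, "rz": 0, "fingers": 1}, {"dx": 0, "dy": 0, "dz": 0, "rx": 0, "ry": 0, "rz": 0, "fingers": 1}, {"dx": 0, "dy": 0, "dz": 0, "rx": 0, "ry": 0, "rz": 0, "fingers": 1}, {"dx": 0, "dy": 0, "dz": 0, "rx": 0, "ry": 0, "rz": 0, "fingers": 1}, {"dx": 0, "dy": 0, "dz": 0, "rx": 0, "ry": 0, "rz": 0, "fingers": 1}]'

```text
time: 8.22
position: [0.4015, 0.2371, 0.073]
tool_rot: [2.358, 2.075, 0.001]
force: [1.0, -1.0, 3.7]
opening: 0.013
gripper_force: 60.0
```

move_arm --deltas '[{"dx": 0, "dy": 0, "dz": -0.5, "rx": 0, "ry": 0, "rz": 0, "fingers": 1}, {"dx": 0, "dy": 0, "dz": -1, "rx": 0, "ry": 0, "rz": 0, "fingers": 1}, {"dx": 0, "dy": 0, "dz": -1.5, "rx": 0, "ry": 0, "rz": 0, "fingers": 1}, {"dx": 0, "dy": 0, "dz": -2, "rx": 0, "ry": 0, "rz": 0, "fingers": 1}, {"dx": 0, "dy": 0, "dz": -2.5, "rx": 0, "ry": 0, "rz": 0, "fingers": 1}, {"dx": 0, "dy": 0, "dz": -3, "rx": 0, "ry": 0, "rz": 0, "fingers": 1}, {"dx": 0, "dy": 0, "dz": -3.5, "rx": 0, "ry": 0, "rz": 0, "fingers": 1}, {"dx": 0, "dy": 0, "dz": -4, "rx": 0, "ry": 0, "rz": 0, "fingers": 1}, {"dx": 0, "dy": 0, "dz": -4.3, "rx": 0, "ry": 0, "rz": 0, "fingers": 1}, {"dx": 0, "dy": 0, "dz": -4.3, "rx": 0, "ry": 0, "rz": 0, "fingers": 1}]'

```text
time: 9.05
position: [0.4018, 0.2375, 0.2029]
tool_rot: [-2.358, -2.076, -0.004]
force: [-0.1, 0.2, -2.1]
opening: 0.0126
gripper_force: 59.3
```

```bash
python3 - <<'E'
from v import *
a=cur();print(a[0],state()['opening'])
z=a[0][2]
dlt=np.array([*(well-fun),0])
t=pose(a[0]+dlt,fy+180)
plan(t)
f=grab_frame('side');save(f,'s3.png');cv2.imwrite('pics/s3c.png',cv2.resize(f['color'][...,::-1][100:260,150:350],(750,600),interpolation=3))
# expected outline of an upright funnel
o=np.array([*fun,z-.073])
print('origin px',pix(f,[o,o+[0,0,.08],o+[0,.069,.08],o+[0,-.069,.08],o+[.069,0,.08],o+[-.069,0,.08]]).round(1).tolist())
E
```

```text
[0.40183492 0.23749912 0.20289325] 0.012598259059602736
d [-7.28  2.51 -0.01] r [ 0.002 -0.002  0.002] rows 6
origin px [[215.6, 156.1], [214.2, 130.3], [210.4, 126.4], [218.4, 134.5], [236.5, 128.9], [191.2, 131.7]]
```

View pics/s3c.png

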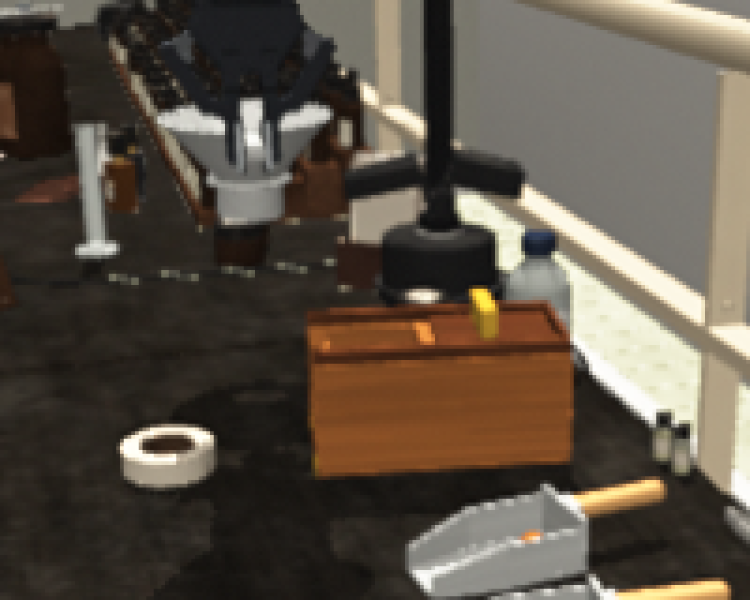

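The side crop shows the funnel held level (rim at crop 160–330, 115; spout foot at 248,225). I carry it over the well.

move_arm --deltas '[{"dx": -0.8, "dy": 0.28, "dz": 0, "rx": 0, "ry": 0, "rz": 0, "fingers": 1}, {"dx": -1.7, "dy": 0.59, "dz": 0, "rx": 0, "ry": 0, "rz": 0, "fingers": 1}, {"dx": -2.6, "dy": 0.9, "dz": 0, "rx": 0, "ry": 0, "rz": 0, "fingers": 1}, {"dx": -3.5, "dy": 1.21, "dz": 0, "rx": 0, "ry": 0, "rz": 0, "fingers": 1}, {"dx": -4.4, "dy": 1.52, "dz": 0, "rx": 0, "ry": 0, "rz": 0, "fingers": 1}, {"dx": -5.3, "dy": 1.83, "dz": 0, "rx": 0, "ry": 0, "rz": 0, "fingers": 1}, {"dx": -6.2, "dy": 2.14, "dz": 0, "rx": 0, "ry": 0, "rz": 0, "fingers": 1}, {"dx": -6.9, "dy": 2.38, "dz": 0, "rx": 0, "ry": 0, "rz": 0, "fingers": 1}, {"dx": -7.28, "dy": 2.51, "dz": 0, "rx": 0, "ry": 0, "rz": 0, "fingers": 1}, {"dx": -7.28, "dy": 2.51, "dz": 0, "rx": 0, "ry": 0, "rz": 0, "fingers": 1}]'

```text
time: 9.93
position: [0.4477, 0.0077, 0.2005]
tool_rot: [2.363, 2.07, -0.003]
force: [-0.1, 0.7, -1.5]
opening: 0.0128
gripper_force: 59.2
```

```bash
python3 - <<'E'
from v import *
a=cur();print(a[0],'target',[.4018+well[0]-fun[0],.2375+well[1]-fun[1]])
f=grab_frame('top');g=grab_frame('side')
o=np.array([*well,a[0][2]-.073])
th=np.linspace(0,2*np.pi,60)
for F,n in((f,'t4'),(g,'s4')):
    im=cv2.resize(F['color'][...,::-1],None,fx=4,fy=4,interpolation=cv2.INTER_CUBIC)
    for r,z,c in((.069,.08,(0,0,255)),(.027,0,(0,255,0)),(.0245,0.0,(255,0,0))):
        q=pix(F,np.c_[o[0]+r*np.cos(th),o[1]+r*np.sin(th),np.full(60,o[2]+z)])
        cv2.polylines(im,[((q+.5)*4).astype(np.int32)],True,c,1)
    c=((pix(F,[o+[0,0,.05]])[0])*4).astype(int); cv2.imwrite(f'pics/{n}.png',im[max(c[1]-200,0):c[1]+200,max(c[0]-200,0):c[0]+200])
cv2.imwrite('pics/ts4.png',np.hstack([cv2.imread('pics/t4.png')[:400,:400],cv2.imread('pics/s4.png')[:400,:400]]))
E
```

```text
[0.4477221  0.00766926 0.20050508] target [np.float64(0.4488000000000001), np.float64(0.011299999999999977)]
```

View pics/ts4.png

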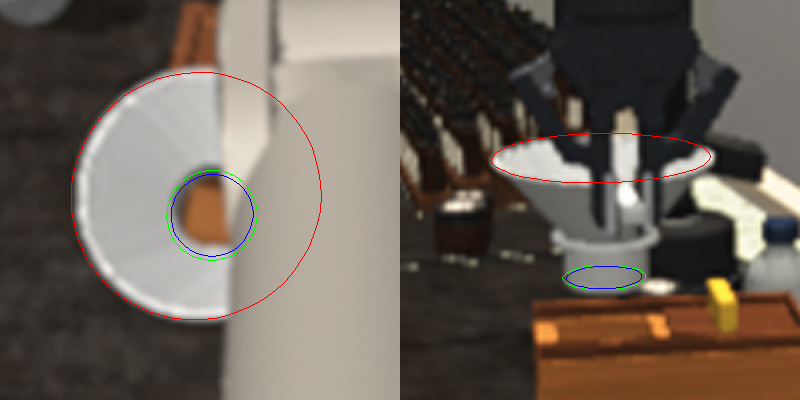

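The overlay shows the rim and spout within about 1 px of the model placed at the well. I check once more now that the arm has settled.

```bash
cat >> h.py <<'E'
def rimfit(f,c0,z,r=.069):
    """centre of the rim: edge of bright (unsaturated) region along radial lines, circle of known radius"""
    from scipy.optimize import least_squares
    g=cv2.cvtColor(f['color'],cv2.COLOR_RGB2GRAY).astype(float); s=hsv(f)[1]
    P=[]
    for t in np.radians(np.arange(0,360,5)):
        rr=np.arange(r-.012,r+.012,.0007); q=pix(f,np.c_[c0[0]+rr*np.cos(t),c0[1]+rr*np.sin(t),np.full(len(rr),z)]).astype(np.float32)
        l=cv2.remap(g.astype(np.float32),q[:,0].reshape(1,-1),q[:,1].reshape(1,-1),cv2.INTER_LINEAR)[0]
        d=np.convolve(l,[1]*4+[-1]*4,'valid')/4  # bright inside minus dark outside
        i=d.argmax()
        if d[i]>60: P.append([c0[0]+rr[i+4]*np.cos(t),c0[1]+rr[i+4]*np.sin(t)])
    P=np.array(P); R=least_squares(lambda p:np.hypot(P[:,0]-p[0],P[:,1]-p[1])-r,c0,loss='soft_l1',f_scale=.001)
    return R.x,len(P),np.sqrt(np.median(R.fun**2))
E
python3 - <<'E'
from v import *
f=grab_frame('top');a=cur();print(a[0],a[1].as_rotvec())
print(rimfit(f,well,a[0][2]+.007))
import cv2
b={'color':cv2.imread('pics/t2.png')[...,::-1].copy()};b.update({k:f[k] for k in('R','t','intrinsics','dist')})
print('before',rimfit(b,fun,.08))
E
```

```text
[0.44755744 0.01152098 0.20073735] [-2.35699849e+00 -2.07581038e+00  1.96171264e-03]Traceback (most recent call last):
  File "<stdin>", line 3, in <module>
  File "h.py", line 50, in rimfit
    P=np.array(P); R=least_squares(lambda p:np.hypot(P[:,0]-p[0],P[:,1]-p[1])-r,c0,loss='soft_l1',f_scale=.001)
                     ~~~~~~~~~~~~~^^^^^^^^^^^^^^^^^^^^^^^^^^^^^^^^^^^^^^^^^^^^^^^^^^^^^^^^^^^^^^^^^^^^^^^^^^^^^
    return func(*args, **kwargs)
    vector_fun = VectorFunction(
        fun_wrapped,
    ...<6 lines>...
        workers=workers
    )
    self._update_fun()
    ~~~~~~~~~~~~~~~~^^
    self.f = self.fun_wrapped(xp_copy(self.x))
             ~~~~~~~~~~~~~~~~^^^^^^^^^^^^^^^^^
    return np.atleast_1d(self.fun(x))
                         ~~~~~~~~^^^
    return self.f(x, *self.args, **self.kwargs)
           ~~~~~~^^^^^^^^^^^^^^^^^^^^^^^^^^^^^^
  File "h.py", line 50, in <lambda>
    P=np.array(P); R=least_squares(lambda p:np.hypot(P[:,0]-p[0],P[:,1]-p[1])-r,c0,loss='soft_l1',f_scale=.001)
                                                     ~^^^^^
IndexError: too many indices for array: array is 1-dimensional, but 2 were indexed
```

```bash
sed -i 's/\[1\]\*4+\[-1\]\*4/[-1]*4+[1]*4/' h.py
python3 - <<'E'
from v import *
f=grab_frame('top');a=cur();print(a[0],a[1].as_rotvec())
print(rimfit(f,well,a[0][2]+.007))
b={'color':cv2.imread('pics/t2.png')[...,::-1].copy()};b.update({k:f[k] for k in('R','t','intrinsics','dist')})
print('before',rimfit(b,fun,.08))
E
```

```text
[0.4476687  0.01184911 0.20091139] [-2.35614685e+00 -2.07700646e+00  1.47585084e-03]
(array([0.45887926, 0.1079057 ]), 38, np.float64(0.0006716716005973945))
before (array([0.41135394, 0.33200288]), 67, np.float64(0.0025721017912840594))
```

move_arm --deltas '[{"dx": -0.05, "dy": 0, "dz": 0.4, "rx": 0, "ry": 0, "rz": 0, "fingers": 1}, {"dx": -0.05, "dy": 0, "dz": 0.8, "rx": 0, "ry": 0, "rz": 0, "fingers": 1}, {"dx": -0.05, "dy": 0, "dz": 1.1, "rx": 0, "ry": 0, "rz": 0, "fingers": 1}, {"dx": -0.05, "dy": 0, "dz": 1.2, "rx": 0, "ry": 0, "rz": 0, "fingers": 1}, {"dx": -0.05, "dy": 0, "dz": 1.3, "rx": 0, "ry": 0, "rz": 0, "fingers": 1}, {"dx": -0.05, "dy": 0, "dz": 1.4, "rx": 0, "ry": 0, "rz": 0, "fingers": 1}, {"dx": -0.05, "dy": 0, "dz": 1.5, "rx": 0, "ry": 0, "rz": 0, "fingers": 1}, {"dx": -0.05, "dy": 0, "dz": 1.6, "rx": 0, "ry": 0, "rz": 0, "fingers": 1}, {"dx": -0.05, "dy": 0, "dz": 1.6, "rx": 0, "ry": 0, "rz": 0, "fingers": 1}]'

```text
time: 10.88
position: [0.4478, 0.0094, 0.1532]
tool_rot: [-2.358, -2.076, 0.0]
force: [-0.2, 0.5, -1.0]
opening: 0.0129
gripper_force: 59.2
```

move_arm --deltas '[{"dx": 0, "dy": 0, "dz": 0.15, "rx": 0, "ry": 0, "rz": 0, "fingers": 1}, {"dx": 0, "dy": 0, "dz": 0.3, "rx": 0, "ry": 0, "rz": 0, "fingers": 1}, {"dx": 0, "dy": 0, "dz": 0.4, "rx": 0, "ry": 0, "rz": 0, "fingers": 1}, {"dx": 0, "dy": 0, "dz": 0.5, "rx": 0, "ry": 0, "rz": 0, "fingers": 1}, {"dx": 0, "dy": 0, "dz": 0.5, "rx": 0, "ry": 0, "rz": 0, "fingers": 1}]'

```text
time: 11.3
position: [0.4476, 0.0093, 0.1379]
tool_rot: [-2.358, -2.075, 0.002]
force: [-0.1, -0.3, -2.2]
opening: 0.013
gripper_force: 59.3
```

Origin about 0.065 now; a few mm more until contact.

move_arm --deltas '[{"dx": 0, "dy": 0, "dz": 0.08, "rx": 0, "ry": 0, "rz": 0, "fingers": 1}, {"dx": 0, "dy": 0, "dz": 0.12, "rx": 0, "ry": 0, "rz": 0, "fingers": 1}, {"dx": 0, "dy": 0, "dz": 0.16, "rx": 0, "ry": 0, "rz": 0, "fingers": 1}, {"dx": 0, "dy": 0, "dz": 0.16, "rx": 0, "ry": 0, "rz": 0, "fingers": 1}]'

```text
time: 11.63
position: [0.448, 0.0093, 0.1337]
tool_rot: [2.358, 2.075, 0.0]
force: [-1.0, -0.7, -0.8]
opening: 0.0131
gripper_force: 59.5
```

move_arm --deltas '[{"dx": 0, "dy": 0, "dz": 0, "rx": 0, "ry": 0, "rz": 0, "fingers": 0}, {"dx": 0, "dy": 0, "dz": 0, "rx": 0, "ry": 0, "rz": 0, "fingers": 0}, {"dx": 0, "dy": 0, "dz": 0, "rx": 0, "ry": 0, "rz": 0, "fingers": 0}, {"dx": 0, "dy": 0, "dz": 0, "rx": 0, "ry": 0, "rz": 0, "fingers": 0}, {"dx": 0, "dy": 0, "dz": 0, "rx": 0, "ry": 0, "rz": 0, "fingers": 0}, {"dx": 0, "dy": 0, "dz": -1, "rx": 0, "ry": 0, "rz": 0, "fingers": 0}, {"dx": 0, "dy": 0, "dz": -2, "rx": 0, "ry": 0, "rz": 0, "fingers": 0}, {"dx": 0, "dy": 0, "dz": -3, "rx": 0, "ry": 0, "rz": 0, "fingers": 0}, {"dx": -1, "dy": 0, "dz": -4, "rx": 0, "ry": 0, "rz": 0, "fingers": 0}, {"dx": -2, "dy": 0, "dz": -5, "rx": 0, "ry": 0, "rz": 0, "fingers": 0}]'

```text
time: 12.47
position: [0.4404, -0.0487, 0.2842]
tool_rot: [2.354, 2.08, 0.001]
force: [0.9, -1.1, 1.2]
opening: 0.0855
gripper_force: 0.0
```

```bash
python3 - <<'E'
from v import *
f=grab_frame('top');g=grab_frame('side');print(cur()[0])
print(rimfit(f,well,.14))
h,s,v=hsv(f)
for a,ce,w,an,L in blobs(f,(h>=12)&(h<24)&(s>60)&(s<170)&(v>170),.036,30): print('h',a,np.round(w,4),round(an,1),np.round(L,3))
h,s,v=hsv(g)
for a,ce,w,an,L in blobs(g,(h>=12)&(h<24)&(s>60)&(s<170)&(v>150),.03,60): print('hs',a,np.round(w,4),round(an,1),np.round(L,3))
o=np.array([*well,.06]);th=np.linspace(0,2*np.pi,60);ims=[]
for F in(f,g):
    im=cv2.resize(F['color'][...,::-1],None,fx=4,fy=4,interpolation=cv2.INTER_CUBIC)
    q=pix(F,np.c_[o[0]+.069*np.cos(th),o[1]+.069*np.sin(th),np.full(60,o[2]+.08)])
    cv2.polylines(im,[((q+.5)*4).astype(np.int32)],True,(0,0,255),1)
    c=((pix(F,[o+[0,-.05,.05]])[0])*4).astype(int); ims.append(im[c[1]-200:c[1]+200,c[0]-200:c[0]+200])
cv2.imwrite('pics/ts5.png',np.hstack(ims))
E
```

```text
[ 0.44235319 -0.0535283   0.2871178 ]
(array([0.45797739, 0.1041841 ]), 59, np.float64(0.0018920651761485247))
h 132 [ 0.5729 -0.3049] -2.6 [0.061 0.016]
h 147 [ 0.5446 -0.2012] -4.6 [0.061 0.017]
h 78 [0.0025 0.2352] -76.2 [0.034 0.015]
h 77 [-0.0082  0.2765] -76.8 [0.036 0.014]
h 38 [-0.0152  0.3163] -84.5 [0.035 0.009]
hs 78 [1.0683 3.8938] 79.9 [3.107 0.042]
hs 169 [0.9502 1.8709] 75.3 [1.742 0.043]
hs 274 [0.6919 0.0277] 62.3 [0.229 0.023]
hs 106 [ 0.5716 -0.0725] 12.4 [0.062 0.028]
hs 152 [ 0.5477 -0.2019] -1.0 [0.062 0.027]
hs 133 [ 0.5759 -0.3093] 4.9 [0.065 0.015]
```

View pics/ts5.png

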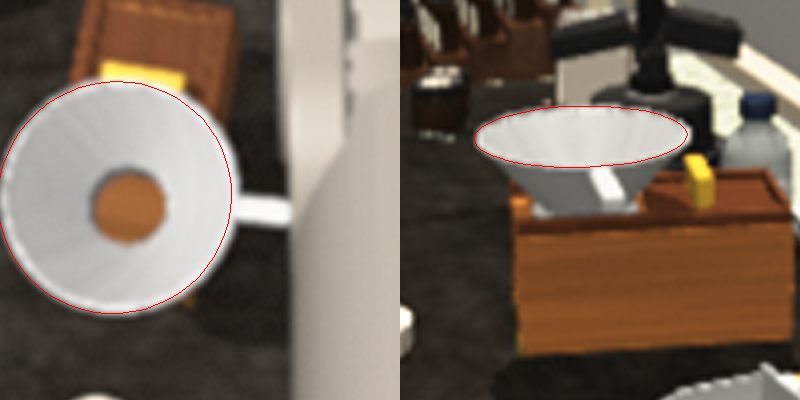

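The funnel is seated: the rim matches the model outline at height 0.140 in both views. Next is the left scoop.

```bash
cat >> v.py <<'E'
fw=np.array([.458,.1045])
def pour(yaw,tilt,gx=.068,gz=.028,off=.020,nz=.165):
    n=np.array([*(fw+off*U(yaw)),nz]); t=np.radians(tilt); a,b=gx+.055,gz-.003
    return pose([*(n[:2]+(a*np.cos(t)-b*np.sin(t))*U(yaw)),n[2]+a*np.sin(t)+b*np.cos(t)],yaw,tilt)
E
python3 - <<'E'
from v import *
L=np.array([.558,-.0745])
plan(pose([*L,.2],6.5),pose([*L,.028],6.5))
E
```

```text
d [-0.18  3.89  2.94] r [ 0.006 -0.007  1.323] rows 11
d [ 0.   -0.    5.73] r [0. 0. 0.] rows 5
```

move_arm --deltas '[{"dx": -0.18, "dy": 3.89, "dz": 1, "rx": 0.006, "ry": -0.007, "rz": 1.323, "fingers": 0}, {"dx": -0.18, "dy": 3.89, "dz": 1, "rx": 0.006, "ry": -0.007, "rz": 1.323, "fingers": 0}, {"dx": -0.18, "dy": 3.89, "dz": 1, "rx": 0.006, "ry": -0.007, "rz": 1.323, "fingers": 0}, {"dx": -0.18, "dy": 3.89, "dz": 1, "rx": 0.006, "ry": -0.007, "rz": 1.323, "fingers": 0}, {"dx": -0.18, "dy": 3.89, "dz": 2.94, "rx": 0.006, "ry": -0.007, "rz": 1.323, "fingers": 0}, {"dx": -0.18, "dy": 3.89, "dz": 2.94, "rx": 0.006, "ry": -0.007, "rz": 1.323, "fingers": 0}, {"dx": -0.18, "dy": 3.89, "dz": 2.94, "rx": 0.006, "ry": -0.007, "rz": 1.323, "fingers": 0}, {"dx": -0.18, "dy": 3.89, "dz": 2.94, "rx": 0.006, "ry": -0.007, "rz": 1.323, "fingers": 0}, {"dx": -0.18, "dy": 3.89, "dz": 2.94, "rx": 0.006, "ry": -0.007, "rz": 1.323, "fingers": 0}, {"dx": -0.18, "dy": 3.89, "dz": 2.94, "rx": 0.006, "ry": -0.007, "rz": 1.323, "fingers": 0}]'

```text
time: 13.4
position: [0.5552, -0.0688, 0.1936]
tool_rot: [3.128, 0.294, -0.015]
force: [-0.3, 1.0, -0.5]
opening: 0.0857
gripper_force: 0.0
```

move_arm --deltas '[{"dx": 0, "dy": 0, "dz": 0, "rx": 0, "ry": 0, "rz": 0.07, "fingers": 0}]'

```text
time: 13.48
position: [0.5553, -0.0688, 0.1937]
tool_rot: [3.136, 0.184, -0.014]
force: [-0.0, 0.3, -0.2]
opening: 0.0856
gripper_force: 0.0
```

```bash
python3 - <<'E'
from v import *
s=state();print(s['position'],s['joint_positions'])
L=np.array([.558,-.0745])
plan(pose([*L,.028],6.5))
plan(pose([*L,.2],6.5),pour(6.5,0),start=pose([*L,.028],6.5))
for t in(20,35,50,60):plan(pour(6.5,t),start=pour(6.5,0))
E
```

```text
[ 0.55530536 -0.06878777  0.19365097] [-0.58014517  0.44203963  0.77327696  1.92133806 -0.37649     0.93790824
 -1.07825754]
d [0.12 0.2  5.52] r [0.    0.009 0.004] rows 4
d [ 0.    0.   -5.73] r [0. 0. 0.] rows 5
d [ 2.13 -6.31  0.33] r [0. 0. 0.] rows 5
d [-0.53 -0.   -1.35] r [0.    0.349 0.   ] rows 3
d [-1.22  0.   -2.2 ] r [0.    0.611 0.   ] rows 5
d [-2.1  -0.   -2.84] r [0.    0.873 0.   ] rows 7
d [-2.77  0.   -3.13] r [0.    1.047 0.   ] rows 9
```

move_arm --deltas '[{"dx": 0.12, "dy": 0.2, "dz": 1, "rx": 0, "ry": 0.009, "rz": 0, "fingers": 0}, {"dx": 0.12, "dy": 0.2, "dz": 2, "rx": 0, "ry": 0.009, "rz": 0, "fingers": 0}, {"dx": 0.12, "dy": 0.2, "dz": 3, "rx": 0, "ry": 0.009, "rz": 0, "fingers": 0}, {"dx": 0.12, "dy": 0.2, "dz": 3.8, "rx": 0, "ry": 0.009, "rz": 0, "fingers": 0}, {"dx": 0.12, "dy": 0.2, "dz": 3.8, "rx": 0, "ry": 0.009, "rz": 0, "fingers": 0}, {"dx": 0.12, "dy": 0.2, "dz": 3.8, "rx": 0, "ry": 0.009, "rz": 0, "fingers": 0}]'

```text
time: 13.98
position: [0.558, -0.0748, 0.0794]
tool_rot: [3.136, 0.194, -0.004]
force: [0.5, -0.1, -0.3]
opening: 0.0853
gripper_force: 0.0
```

```bash
python3 - <<'E'
from v import *
L=np.array([.558,-.0745])
plan(pose([*L,.028],6.5))
g=grab_frame('side');h,s,v=hsv(g)
for a,ce,w,an,L in blobs(g,(h>=12)&(h<24)&(s>60)&(s<170)&(v>150),.03,60):
    if w[1]<0: print('hs',a,np.round(w,4),round(an,1),np.round(L,3))
E
```

```text
d [ 0.01 -0.01  1.71] r [-0.     0.002  0.01 ] rows 2
hs 116 [ 0.5697 -0.0724] 10.0 [0.064 0.027]
hs 176 [ 0.546  -0.2013] -2.9 [0.063 0.025]
hs 159 [ 0.5721 -0.3075] -2.1 [0.067 0.02 ]
```

move_arm --deltas '[{"dx": 0, "dy": 0, "dz": 0.6, "rx": 0, "ry": 0, "rz": 0.01, "fingers": 0}, {"dx": 0, "dy": 0, "dz": 1.2, "rx": 0, "ry": 0, "rz": 0.01, "fingers": 0}, {"dx": 0, "dy": 0, "dz": 1.7, "rx": 0, "ry": 0, "rz": 0.01, "fingers": 0}, {"dx": 0, "dy": 0, "dz": 1.7, "rx": 0, "ry": 0, "rz": 0.01, "fingers": 0}, {"dx": 0, "dy": 0, "dz": 1.7, "rx": 0, "ry": 0, "rz": 0.01, "fingers": 1}, {"dx": 0, "dy": 0, "dz": 1.7, "rx": 0, "ry": 0, "rz": 0.01, "fingers": 1}, {"dx": 0, "dy": 0, "dz": 1.7, "rx": 0, "ry": 0, "rz": 0.01, "fingers": 1}, {"dx": 0, "dy": 0, "dz": 1.7, "rx": 0, "ry": 0, "rz": 0.01, "fingers": 1}, {"dx": 0, "dy": 0, "dz": 1.7, "rx": 0, "ry": 0, "rz": 0.01, "fingers": 1}, {"dx": 0, "dy": 0, "dz": 1.7, "rx": 0, "ry": 0, "rz": 0.01, "fingers": 1}]'

```text
time: 14.87
position: [0.5594, -0.0749, 0.03]
tool_rot: [-3.136, -0.178, -0.003]
force: [0.2, -1.7, 4.8]
opening: 0.0127
gripper_force: 58.9
```

```bash
python3 - <<'E'
from v import *
s=state();print(s['opening'],s['gripper_force'],s['position'],Ro.from_rotvec(s['tool_rot']).as_euler('ZYX',degrees=True))
a=cur(); plan(pose([*a[0][:2],.22],6.5),pose([*pour(6.5,0)[0][:2],.22],6.5),pour(6.5,0))
E
```

```text
0.012671777476006243 58.85713040828705 [ 0.55935241 -0.07492332  0.02995447] [ 6.50708510e+00 -1.04052474e-01  1.79995936e+02]
d [ 0.01  0.   -6.33] r [ 0.    -0.002  0.   ] rows 5
d [ 2.09 -6.32 -0.  ] r [0. 0. 0.] rows 5
d [ 0. -0.  1.] r [0. 0. 0.] rows 1
```

move_arm --deltas '[{"dx": 0, "dy": 0, "dz": -0.3, "rx": 0, "ry": 0, "rz": 0, "fingers": 1}, {"dx": 0, "dy": 0, "dz": -0.9, "rx": 0, "ry": 0, "rz": 0, "fingers": 1}, {"dx": 0, "dy": 0, "dz": -1.7, "rx": 0, "ry": 0, "rz": 0, "fingers": 1}, {"dx": 0, "dy": 0, "dz": -2.5, "rx": 0, "ry": 0, "rz": 0, "fingers": 1}, {"dx": 0, "dy": 0, "dz": -3.3, "rx": 0, "ry": 0, "rz": 0, "fingers": 1}, {"dx": 0, "dy": 0, "dz": -4.1, "rx": 0, "ry": 0, "rz": 0, "fingers": 1}, {"dx": 0, "dy": 0, "dz": -4.9, "rx": 0, "ry": 0, "rz": 0, "fingers": 1}, {"dx": 0, "dy": 0, "dz": -5.6, "rx": 0, "ry": 0, "rz": 0, "fingers": 1}, {"dx": 0, "dy": 0, "dz": -6.1, "rx": 0, "ry": 0, "rz": 0, "fingers": 1}, {"dx": 0, "dy": 0, "dz": -6.33, "rx": 0, "ry": 0, "rz": 0, "fingers": 1}]'

```text
time: 15.7
position: [0.5595, -0.0753, 0.2218]
tool_rot: [-3.136, -0.177, -0.006]
force: [0.2, -0.4, -0.9]
opening: 0.013
gripper_force: 58.6
```

move_arm --deltas '[{"dx": 0.08, "dy": -0.3, "dz": 0, "rx": 0, "ry": 0, "rz": 0, "fingers": 1}, {"dx": 0.28, "dy": -0.9, "dz": 0, "rx": 0, "ry": 0, "rz": 0, "fingers": 1}, {"dx": 0.55, "dy": -1.7, "dz": 0, "rx": 0, "ry": 0, "rz": 0, "fingers": 1}, {"dx": 0.82, "dy": -2.5, "dz": 0, "rx": 0, "ry": 0, "rz": 0, "fingers": 1}, {"dx": 1.09, "dy": -3.3, "dz": 0, "rx": 0, "ry": 0, "rz": 0, "fingers": 1}, {"dx": 1.36, "dy": -4.1, "dz": 0, "rx": 0, "ry": 0, "rz": 0, "fingers": 1}, {"dx": 1.62, "dy": -4.9, "dz": 0, "rx": 0, "ry": 0, "rz": 0, "fingers": 1}, {"dx": 1.85, "dy": -5.6, "dz": 0, "rx": 0, "ry": 0, "rz": 0, "fingers": 1}, {"dx": 2.02, "dy": -6.1, "dz": 0, "rx": 0, "ry": 0, "rz": 0, "fingers": 1}, {"dx": 2.09, "dy": -6.32, "dz": 0, "rx": 0, "ry": 0, "rz": 0, "fingers": 1}]'

```text
time: 16.53
position: [0.5991, 0.1243, 0.218]
tool_rot: [-3.136, -0.185, 0.002]
force: [0.4, -0.8, -1.4]
opening: 0.0131
gripper_force: 58.5
```

```bash
python3 - <<'E'
from v import *
s=state();print(s['opening'],s['position'],s['force'])
for t in(0,10,20,30,40,50,60):plan(pour(6.5,t))
f=grab_frame('top');g=grab_frame('side')
ims=[]
for F in(f,g):
    im=cv2.resize(F['color'][...,::-1],None,fx=4,fy=4,interpolation=cv2.INTER_CUBIC)
    c=((pix(F,[[.5,.1,.15]])[0])*4).astype(int); ims.append(im[c[1]-200:c[1]+200,c[0]-200:c[0]+200])
cv2.imwrite('pics/ts6.png',np.hstack(ims))
E
```

```text
0.013085488233839036 [0.59911812 0.12429006 0.21795081] [ 0.35764294 -0.76502285 -1.4231514 ]
d [0.02 0.12 0.93] r [-0.     0.001  0.004] rows 1
d [-0.19  0.12  0.23] r [-0.001  0.176  0.004] rows 2
d [-0.51  0.12 -0.42] r [-0.001  0.35   0.004] rows 3
d [-0.95  0.12 -1.01] r [-0.002  0.525  0.004] rows 5
d [-1.48  0.12 -1.51] r [-0.002  0.699  0.004] rows 6
d [-2.09  0.11 -1.91] r [-0.002  0.874  0.004] rows 7
d [-2.76  0.11 -2.2 ] r [-0.003  1.048  0.004] rows 9
```

View pics/ts6.png

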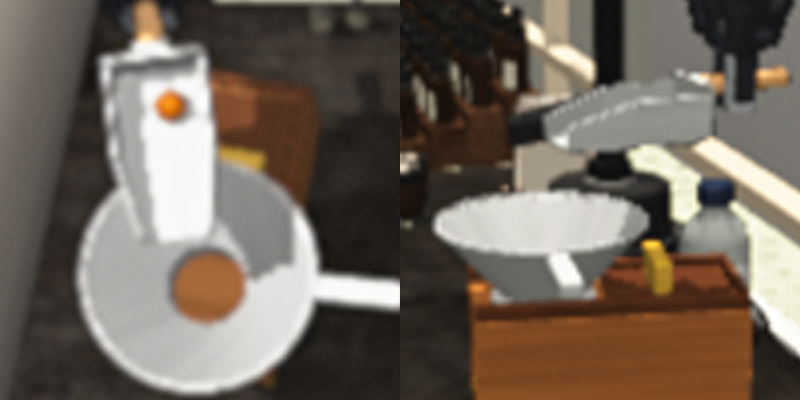

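The scoop is level with its lump inside, and the nose is over the funnel's +x side. Tilt.

move_arm --deltas '[{"dx": -0.05, "dy": 0.12, "dz": 0.4, "rx": 0, "ry": 0.09, "rz": 0, "fingers": 1}, {"dx": -0.19, "dy": 0.12, "dz": 0.23, "rx": 0, "ry": 0.176, "rz": 0, "fingers": 1}, {"dx": -0.34, "dy": 0.12, "dz": -0.1, "rx": 0, "ry": 0.263, "rz": 0, "fingers": 1}, {"dx": -0.51, "dy": 0.12, "dz": -0.42, "rx": 0, "ry": 0.35, "rz": 0, "fingers": 1}, {"dx": -0.72, "dy": 0.12, "dz": -0.73, "rx": 0, "ry": 0.437, "rz": 0, "fingers": 1}, {"dx": -0.95, "dy": 0.12, "dz": -1.01, "rx": 0, "ry": 0.525, "rz": 0, "fingers": 1}, {"dx": -1.2, "dy": 0.12, "dz": -1.27, "rx": 0, "ry": 0.612, "rz": 0, "fingers": 1}, {"dx": -1.48, "dy": 0.12, "dz": -1.51, "rx": 0, "ry": 0.699, "rz": 0, "fingers": 1}, {"dx": -1.78, "dy": 0.12, "dz": -1.72, "rx": 0, "ry": 0.786, "rz": 0, "fingers": 1}, {"dx": -2.09, "dy": 0.12, "dz": -1.91, "rx": 0, "ry": 0.874, "rz": 0, "fingers": 1}]'

```text
time: 17.47
position: [0.5479, 0.1012, 0.2531]
tool_rot: [-2.993, -0.152, -0.935]
force: [-0.3, -0.3, -1.8]
opening: 0.0127
gripper_force: 58.7
```

move_arm --deltas '[{"dx": 0, "dy": 0, "dz": 0, "rx": 0, "ry": 0, "rz": 0, "fingers": 1}, {"dx": 0, "dy": 0, "dz": 0, "rx": 0, "ry": 0, "rz": 0, "fingers": 1}, {"dx": 0, "dy": 0, "dz": 0, "rx": 0, "ry": 0, "rz": 0, "fingers": 1}, {"dx": 0, "dy": 0, "dz": 0, "rx": 0, "ry": 0, "rz": 0, "fingers": 1}]'

```text
time: 17.8
position: [0.5494, 0.1024, 0.2541]
tool_rot: [-2.992, -0.153, -0.936]
force: [-0.2, -0.3, -2.4]
opening: 0.0127
gripper_force: 58.7
```

```bash
python3 - <<'E'
from v import *
s=state();a=cur();print(s['opening'],s['position'],a[1].apply([0,0,1]),pour(6.5,50)[0])
f=grab_frame('top');g=grab_frame('side')
h,sa,v=hsv(f)
for x in blobs(f,(h>=5)&(h<17)&(sa>190)&(v>150),.012,4): print(x[0],np.round(x[1]),np.round(x[2],3))
ims=[]
for F in(f,g):
    im=cv2.resize(F['color'][...,::-1],None,fx=4,fy=4,interpolation=cv2.INTER_CUBIC)
    c=((pix(F,[[.5,.1,.15]])[0])*4).astype(int); ims.append(im[c[1]-200:c[1]+200,c[0]-200:c[0]+200])
cv2.imwrite('pics/ts7.png',np.hstack(ims))
E
```

```text
0.012658668872162873 [0.54942987 0.10243357 0.25412844] [ 0.56824537  0.03190715 -0.82224032] [0.53739808 0.11354627 0.27529316]
10 [208. 395.] [ 0.512 -0.303]
9 [218. 357.] [ 0.486 -0.2  ]
9 [220. 397.] [ 0.479 -0.308]
```

View pics/ts7.png

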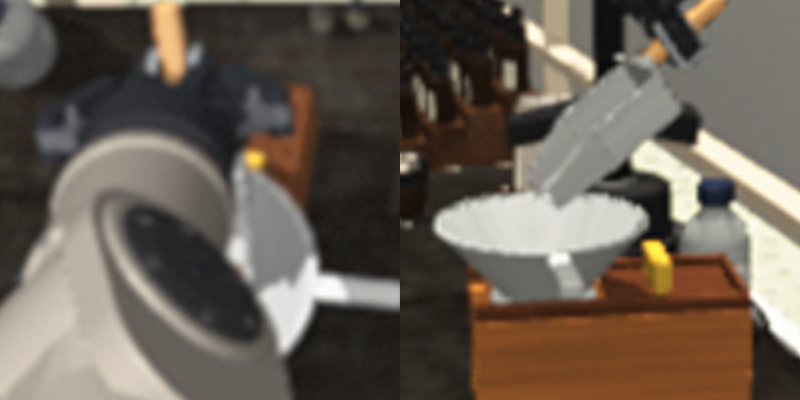

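```bash
python3 - <<'E'
from v import *
s=state();print(np.round(s['joint_positions'],3))
for t in (40,50):plan(pour(6.5,t))
E
```

```text
[-1.457  0.035  1.114  2.302  0.522  0.276 -2.286]
d [ 0.38 -0.4  -0.12] r [0.033 0.093 0.001] rows 1
d [ 0.11 -0.38 -0.8 ] r [0.033 0.268 0.004] rows 3
```

```bash
python3 - <<'E'
from v import *
for t in (38,43,48,53):plan(pour(6.5,t,off=.045,nz=.162))
E
```

```text
d [ 1.05 -0.42  0.58] r [0.033 0.058 0.001] rows 1
d [ 0.94 -0.41  0.23] r [0.033 0.146 0.002] rows 2
d [ 0.8  -0.4  -0.11] r [0.033 0.233 0.004] rows 2
d [ 0.63 -0.39 -0.43] r [0.033 0.32  0.005] rows 3
```

move_arm --deltas '[{"dx": 0.5, "dy": -0.2, "dz": 0.3, "rx": 0.02, "ry": 0.03, "rz": 0, "fingers": 1}, {"dx": 1.05, "dy": -0.42, "dz": 0.58, "rx": 0.033, "ry": 0.058, "rz": 0, "fingers": 1}, {"dx": 0.94, "dy": -0.41, "dz": 0.23, "rx": 0.033, "ry": 0.146, "rz": 0, "fingers": 1}, {"dx": 0.8, "dy": -0.4, "dz": -0.11, "rx": 0.033, "ry": 0.233, "rz": 0, "fingers": 1}, {"dx": 0.63, "dy": -0.39, "dz": -0.43, "rx": 0.033, "ry": 0.32, "rz": 0, "fingers": 1}, {"dx": 0.63, "dy": -0.39, "dz": -0.43, "rx": 0.033, "ry": 0.32, "rz": 0, "fingers": 1}, {"dx": 0.63, "dy": -0.39, "dz": -0.43, "rx": 0.033, "ry": 0.32, "rz": 0, "fingers": 1}]'

```text
time: 18.48
position: [0.573, 0.1178, 0.2749]
tool_rot: [-2.897, -0.186, -1.105]
force: [-0.3, 1.0, -2.0]
opening: 0.0129
gripper_force: 58.7
```

```bash
python3 - <<'E'
from v import *
s=state();a=cur();z=a[1].apply([0,0,1]);print(a[0],np.degrees(np.arcsin(z[0])),np.round(s['joint_positions'],3))
for t in (0,30,53):plan(pour(6.5,t,off=.045,nz=.162))
E
```

```text
[0.5730201  0.11779422 0.27489734] 41.37994682263724 [-1.224  0.026  0.847  2.307  0.975  0.193 -2.734]
d [-0.65 -0.    3.35] r [ 0.005 -0.728  0.014] rows 6
d [-0.08  0.01  1.26] r [ 0.002 -0.204  0.015] rows 2
d [-0.41  0.   -0.38] r [-0.001  0.197  0.015] rows 2
```

move_arm --deltas '[{"dx": -0.02, "dy": 0, "dz": 0.6, "rx": 0, "ry": -0.11, "rz": 0.01, "fingers": 1}, {"dx": -0.08, "dy": 0, "dz": 1.26, "rx": 0, "ry": -0.22, "rz": 0.01, "fingers": 1}, {"dx": -0.2, "dy": 0, "dz": 1.9, "rx": 0, "ry": -0.34, "rz": 0.01, "fingers": 1}, {"dx": -0.35, "dy": 0, "dz": 2.3, "rx": 0, "ry": -0.46, "rz": 0.01, "fingers": 1}, {"dx": -0.5, "dy": 0, "dz": 2.6, "rx": 0, "ry": -0.58, "rz": 0.01, "fingers": 1}, {"dx": -0.6, "dy": 0, "dz": 2.8, "rx": 0, "ry": -0.68, "rz": 0.01, "fingers": 1}, {"dx": -0.65, "dy": 0, "dz": 3, "rx": 0, "ry": -0.728, "rz": 0.01, "fingers": 1}, {"dx": -0.65, "dy": 0, "dz": 3, "rx": 0, "ry": -0.728, "rz": 0.01, "fingers": 1}]'

```text
time: 19.15
position: [0.6184, 0.1157, 0.1925]
tool_rot: [3.128, 0.163, 0.168]
force: [0.2, 0.2, -0.9]
opening: 0.0131
gripper_force: 58.7
```

```bash
python3 - <<'E'
from v import *
s=state();a=cur();print(a[0],a[1].apply([0,0,1]),np.round(s['joint_positions'],3))
f=grab_frame('top');g=grab_frame('side')
for F,n in((f,'t'),(g,'s')):
  h,sa,v=hsv(F)
  for x in comps(F,(h>=5)&(h<17)&(sa>190)&(v>150),3):
    if x[0]<60 and 150<x[1][0]: print(n,x[0],np.round(x[1]),np.round(at(F,x[1],.012),3)[:2],np.round(at(F,x[1],.18),3)[:2])
ims=[]
for F in(f,g):
    im=cv2.resize(F['color'][...,::-1],None,fx=4,fy=4,interpolation=cv2.INTER_CUBIC)
    c=((pix(F,[[.5,.1,.15]])[0])*4).astype(int); ims.append(im[c[1]-200:c[1]+200,c[0]-200:c[0]+200])
cv2.imwrite('pics/ts8.png',np.hstack(ims))
E
```

```text
[0.61842136 0.11574269 0.19253978] [ 1.0724448e-01  3.1475171e-04 -9.9423263e-01] [-0.556  0.422  0.335  1.824 -0.148  0.818 -1.626]
t 10 [208. 395.] [ 0.512 -0.303] [ 0.482 -0.259]
t 4 [218. 358.] [ 0.487 -0.201] [ 0.461 -0.173]
t 9 [220. 397.] [ 0.479 -0.308] [ 0.454 -0.264]
s 7 [269. 302.] [ 0.489 -0.191] [ 0.38  -0.449]
s 28 [295. 336.] [ 0.514 -0.3  ] [ 0.395 -0.514]
s 15 [300. 320.] [ 0.48  -0.303] [ 0.374 -0.516]
s 17 [400. 272.] [ 0.329 -0.485] [ 0.284 -0.625]
```

View pics/ts8.png

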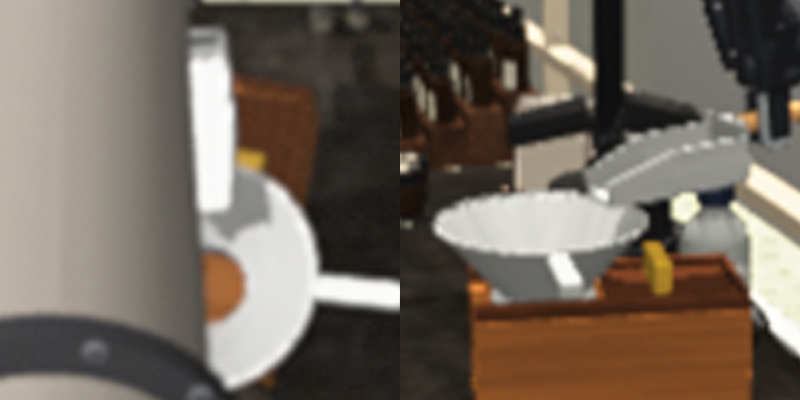

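The funnel, keeper and scoop look right, but the arm hides half the pan. I carry the scoop back and check it on the way.

```bash
python3 - <<'E'
from v import *
plan(pose([.5595,-.0749,.2],6.5))
E
```

```text
d [-2.69  6.08 -0.42] r [ 0.015 -0.115 -0.012] rows 5
```

move_arm --deltas '[{"dx": 0, "dy": 0.4, "dz": -0.6, "rx": 0.015, "ry": -0.115, "rz": -0.012, "fingers": 1}, {"dx": -0.3, "dy": 1, "dz": -0.6, "rx": 0.015, "ry": -0.115, "rz": -0.012, "fingers": 1}, {"dx": -0.6, "dy": 1.7, "dz": -0.6, "rx": 0.015, "ry": -0.115, "rz": -0.012, "fingers": 1}, {"dx": -1, "dy": 2.5, "dz": -0.5, "rx": 0.015, "ry": -0.115, "rz": -0.012, "fingers": 1}, {"dx": -1.4, "dy": 3.3, "dz": -0.42, "rx": 0.015, "ry": -0.115, "rz": -0.012, "fingers": 1}, {"dx": -1.8, "dy": 4.1, "dz": -0.42, "rx": 0.015, "ry": -0.115, "rz": -0.012, "fingers": 1}, {"dx": -2.2, "dy": 4.9, "dz": -0.42, "rx": 0.015, "ry": -0.115, "rz": -0.012, "fingers": 1}, {"dx": -2.5, "dy": 5.6, "dz": -0.42, "rx": 0.015, "ry": -0.115, "rz": -0.012, "fingers": 1}, {"dx": -2.69, "dy": 6.08, "dz": -0.42, "rx": 0.015, "ry": -0.115, "rz": -0.012, "fingers": 1}, {"dx": -2.69, "dy": 6.08, "dz": -0.42, "rx": 0.015, "ry": -0.115, "rz": -0.012, "fingers": 1}]'

```text
time: 20.08
position: [0.5544, -0.0787, 0.2]
tool_rot: [3.134, 0.172, 0.004]
force: [0.2, 0.2, -1.9]
opening: 0.0128
gripper_force: 58.8
```

```bash
python3 - <<'E'
from v import *
s=state();a=cur();print(a[0],a[1].apply([0,0,1]),np.round(s['joint_positions'],3))
plan(pose([.5595,-.0749,.032],6.5))
f=grab_frame('top');g=grab_frame('side')
for F,n in((f,'t'),(g,'s')):
  h,sa,v=hsv(F)
  for x in comps(F,(h>=5)&(h<17)&(sa>190)&(v>150),3):
    if x[0]<60 and 150<x[1][0]: print(n,x[0],np.round(x[1]),np.round(at(F,x[1],.012),3)[:2],np.round(at(F,x[1],.18),3)[:2])
ims=[]
for F,X in((f,[.47,0.0,.15]),(g,[.5,-.08,.17])):
    im=cv2.resize(F['color'][...,::-1],None,fx=4,fy=4,interpolation=cv2.INTER_CUBIC)
    c=((pix(F,[X])[0])*4).astype(int); ims.append(im[c[1]-200:c[1]+200,c[0]-200:c[0]+200])
cv2.imwrite('pics/ts9.png',np.hstack(ims))
E
```

```text
[ 0.55442359 -0.07869424  0.19996068] [ 0.00293648 -0.00226012 -0.99999313] [-0.277  0.354  0.382  1.906 -0.162  0.908 -1.277]
d [ 0.17 -0.12  5.6 ] r [ 0.003 -0.003 -0.004] rows 5
t 5 [208. 396.] [ 0.512 -0.305] [ 0.483 -0.262]
t 4 [218. 358.] [ 0.487 -0.201] [ 0.461 -0.173]
t 5 [220. 237.] [0.484 0.119] [0.458 0.1  ]
t 6 [220. 398.] [ 0.48 -0.31] [ 0.455 -0.265]
s 6 [268. 302.] [ 0.489 -0.191] [ 0.38  -0.449]
s 28 [295. 337.] [ 0.515 -0.3  ] [ 0.395 -0.514]
s 20 [299. 321.] [ 0.481 -0.302] [ 0.375 -0.516]
s 18 [400. 272.] [ 0.329 -0.485] [ 0.284 -0.625]
```

View pics/ts9.png

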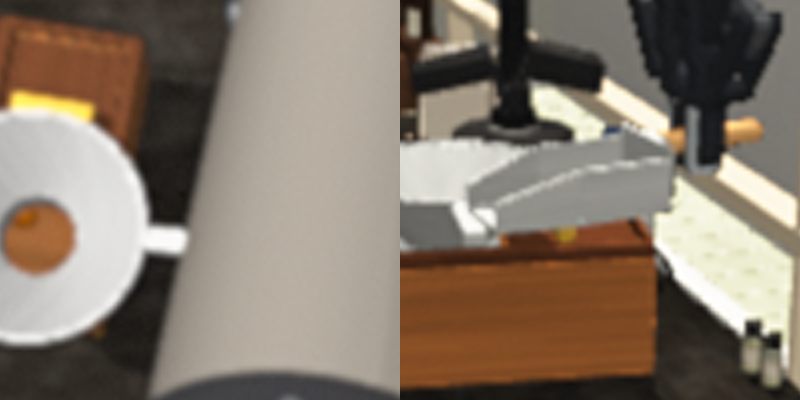

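The amber spot in the funnel's spout (px 237,220) shows that the first lump is in the well. I put this scoop back.

move_arm --deltas '[{"dx": 0.17, "dy": -0.12, "dz": 1, "rx": 0, "ry": 0, "rz": 0, "fingers": 1}, {"dx": 0.17, "dy": -0.12, "dz": 2, "rx": 0, "ry": 0, "rz": 0, "fingers": 1}, {"dx": 0.17, "dy": -0.12, "dz": 3, "rx": 0, "ry": 0, "rz": 0, "fingers": 1}, {"dx": 0.17, "dy": -0.12, "dz": 4, "rx": 0, "ry": 0, "rz": 0, "fingers": 1}, {"dx": 0.17, "dy": -0.12, "dz": 4.8, "rx": 0, "ry": 0, "rz": 0, "fingers": 1}, {"dx": 0.17, "dy": -0.12, "dz": 5.2, "rx": 0, "ry": 0, "rz": 0, "fingers": 1}, {"dx": 0.17, "dy": -0.12, "dz": 5.45, "rx": 0, "ry": 0, "rz": 0, "fingers": 1}, {"dx": 0.17, "dy": -0.12, "dz": 5.6, "rx": 0, "ry": 0, "rz": 0, "fingers": 1}, {"dx": 0.17, "dy": -0.12, "dz": 5.65, "rx": 0, "ry": 0, "rz": 0, "fingers": 1}]'

```text
time: 20.93
position: [0.5616, -0.0698, 0.0311]
tool_rot: [-3.136, -0.182, -0.003]
force: [-0.7, 0.2, -1.4]
opening: 0.0125
gripper_force: 58.7
```

```bash
cat >> v.py <<'E'
# scoop grasp with the tool leaning back by T (tool points towards the robot), so a tool tilt t gives scoop tilt t+T
E
python3 - <<'E'
from v import *
s=state();a=cur();print(a[0],s['force'],s['opening'])
b=pose([a[0][0],a[0][1],.2],6.5)
g=pose([.5320,-.2005,.2],-4.5,-25)
plan(g,start=b)
E
```

```text
[ 0.56155833 -0.06976207  0.03114948] [-0.65678278  0.19779159 -1.3919413 ] 0.01251338586934071
d [-1.47  4.22  0.  ] r [ 0.042 -0.435  0.189] rows 4
```

move_arm --deltas '[{"dx": 0, "dy": 0, "dz": 0.05, "rx": 0, "ry": 0, "rz": 0, "fingers": 1}, {"dx": 0, "dy": 0, "dz": 0.05, "rx": 0, "ry": 0, "rz": 0, "fingers": 0}, {"dx": 0, "dy": 0, "dz": 0.05, "rx": 0, "ry": 0, "rz": 0, "fingers": 0}, {"dx": 0, "dy": 0, "dz": 0.05, "rx": 0, "ry": 0, "rz": 0, "fingers": 0}, {"dx": 0, "dy": 0, "dz": 0.05, "rx": 0, "ry": 0, "rz": 0, "fingers": 0}, {"dx": 0, "dy": 0, "dz": 0.05, "rx": 0, "ry": 0, "rz": 0, "fingers": 0}, {"dx": 0, "dy": 0, "dz": -1, "rx": 0, "ry": 0, "rz": 0, "fingers": 0}, {"dx": 0, "dy": 0, "dz": -2.2, "rx": 0, "ry": 0, "rz": 0, "fingers": 0}, {"dx": 0, "dy": 0, "dz": -3.4, "rx": 0, "ry": 0, "rz": 0, "fingers": 0}, {"dx": 0, "dy": 0, "dz": -4.6, "rx": 0, "ry": 0, "rz": 0, "fingers": 0}]'

```text
time: 21.77
position: [0.5603, -0.0704, 0.1704]
tool_rot: [-3.136, -0.181, -0.0]
force: [0.0, 0.6, -0.0]
opening: 0.0852
gripper_force: 0.0
```

```bash
cat >> v.py <<'E'
def lumps(F):
  h,sa,v=hsv(F)
  for x in comps(F,(h>=5)&(h<17)&(sa>190)&(v>150),3):
    if x[0]<60 and x[1][0]>150: print('lump',x[0],np.round(x[1]),np.round(at(F,x[1],.012),3)[:2])
def handles(F,n):
  h,s,v=hsv(F)
  for a,ce,w,an,L in blobs(F,(h>=12)&(h<24)&(s>60)&(s<170)&(v>150),.036 if n=='top' else .03,60):
    if w[1]<0 and w[0]>.4: print(n,a,np.round(w,4),round(an,1),np.round(L,3))
E
python3 - <<'E'
from v import *
a=cur();print(a[0])
M=np.array([.5453,-.2015])-.012*U(-4.5)
plan(pose([*M,.2],-4.5,-25),pose([*M,.028],-4.5,-25)); plan(pose([*M,.07],-4.5,-25),start=pose([*M,.2],-4.5,-25))
for n in('top','side'):
    F=grab_frame(n); handles(F,n); lumps(F)
E
```

```text
[ 0.56033478 -0.07040526  0.17042471]
d [-1.39  4.21 -0.99] r [ 0.042 -0.435  0.191] rows 4
d [ 2.42 -0.    5.2 ] r [0. 0. 0.] rows 5
d [ 1.83 -0.    3.93] r [0. 0. 0.] rows 4
top 130 [ 0.574  -0.3053] -1.2 [0.063 0.015]
top 107 [ 0.545  -0.2019] -3.8 [0.068 0.012]
lump 5 [208. 396.] [ 0.512 -0.305]
lump 10 [218. 357.] [ 0.486 -0.2  ]
lump 5 [220. 237.] [0.484 0.119]
lump 6 [220. 398.] [ 0.48 -0.31]
side 105 [ 0.5749 -0.0664] 12.3 [0.063 0.028]
side 177 [ 0.5462 -0.2014] -3.0 [0.063 0.025]
side 172 [ 0.5716 -0.3068] -2.8 [0.065 0.021]
lump 8 [269. 301.] [ 0.488 -0.191]
lump 27 [295. 336.] [ 0.515 -0.299]
lump 19 [299. 321.] [ 0.482 -0.303]
lump 16 [400. 272.] [ 0.329 -0.485]
```

move_arm --deltas '[{"dx": -1.19, "dy": 4.21, "dz": -0.99, "rx": 0.042, "ry": -0.435, "rz": 0.188, "fingers": 0}, {"dx": -1.19, "dy": 4.21, "dz": -0.99, "rx": 0.042, "ry": -0.435, "rz": 0.188, "fingers": 0}, {"dx": -1.19, "dy": 4.21, "dz": -0.99, "rx": 0.042, "ry": -0.435, "rz": 0.188, "fingers": 0}, {"dx": -1.19, "dy": 4.21, "dz": -0.99, "rx": 0.042, "ry": -0.435, "rz": 0.188, "fingers": 0}, {"dx": -1.19, "dy": 4.21, "dz": -0.99, "rx": 0.042, "ry": -0.435, "rz": 0.188, "fingers": 0}, {"dx": -1.19, "dy": 4.21, "dz": 0.2, "rx": 0.042, "ry": -0.435, "rz": 0.188, "fingers": 0}, {"dx": -1.19, "dy": 4.21, "dz": 1.4, "rx": 0.042, "ry": -0.435, "rz": 0.188, "fingers": 0}, {"dx": -1.19, "dy": 4.21, "dz": 2.6, "rx": 0.042, "ry": -0.435, "rz": 0.188, "fingers": 0}, {"dx": -1.19, "dy": 4.21, "dz": 2.6, "rx": 0.042, "ry": -0.435, "rz": 0.188, "fingers": 0}, {"dx": -1.19, "dy": 4.21, "dz": 2.6, "rx": 0.042, "ry": -0.435, "rz": 0.188, "fingers": 0}]'

```text
time: 22.7
position: [0.5385, -0.1988, 0.0898]
tool_rot: [-3.046, 0.114, 0.681]
force: [0.7, 0.2, 1.1]
opening: 0.0852
gripper_force: 0.0
```

```bash
python3 - <<'E'
from v import *
a=cur();print(a[0],a[1].apply([0,0,1]),np.round(state()['joint_positions'],2))
M=np.array([.5453,-.2017])-.006*U(-4.3)
plan(pose([*M,.028],-4.3,-25))
E
```

```text
[ 0.53851499 -0.19876737  0.08975768] [-0.42447458  0.0333331  -0.90482608] [-0.07  0.76  0.43  1.63 -0.2   1.24 -1.22]
d [0.91 0.08 1.85] r [-0.001  0.003  0.001] rows 2
```

move_arm --deltas '[{"dx": 0.3, "dy": 0.08, "dz": 0.6, "rx": 0, "ry": 0, "rz": 0, "fingers": 0}, {"dx": 0.6, "dy": 0.08, "dz": 1.2, "rx": 0, "ry": 0, "rz": 0, "fingers": 0}, {"dx": 0.91, "dy": 0.08, "dz": 1.85, "rx": 0, "ry": 0, "rz": 0, "fingers": 0}, {"dx": 0.91, "dy": 0.08, "dz": 1.85, "rx": 0, "ry": 0, "rz": 0, "fingers": 0}, {"dx": 0.91, "dy": 0.08, "dz": 1.85, "rx": 0, "ry": 0, "rz": 0, "fingers": 1}, {"dx": 0.91, "dy": 0.08, "dz": 1.85, "rx": 0, "ry": 0, "rz": 0, "fingers": 1}, {"dx": 0.91, "dy": 0.08, "dz": 1.85, "rx": 0, "ry": 0, "rz": 0, "fingers": 1}, {"dx": 0.91, "dy": 0.08, "dz": 1.85, "rx": 0, "ry": 0, "rz": 0, "fingers": 1}, {"dx": 0.91, "dy": 0.08, "dz": 1.85, "rx": 0, "ry": 0, "rz": 0, "fingers": 1}, {"dx": 0.91, "dy": 0.08, "dz": 1.85, "rx": 0, "ry": 0, "rz": 0, "fingers": 1}]'

```text
time: 23.53
position: [0.5415, -0.2024, 0.0297]
tool_rot: [-3.049, 0.115, 0.673]
force: [2.4, -0.4, 4.5]
opening: 0.0132
gripper_force: 60.4
```

```bash
cat >> v.py <<'E'
def pour2(yaw,st,T=25,gx=.074,gz=.028,off=.02,nz=.165):
    p=pour(yaw,st,gx,gz,off,nz); return pose(p[0],yaw,st-T)
E
python3 - <<'E'
from v import *
a=cur();s=state();print(a[0],s['opening'],s['gripper_force'],s['force'])
b=pose([*a[0][:2],.22],-4.3,-25)
plan(b); p=pour2(-4.3,0); plan(pose([*p[0][:2],.22],-4.3,-25),start=b)
q=pose([*p[0][:2],.22],-4.3,-25)
for t in(0,10,20,30,40,50,55):plan(pour2(-4.3,t),start=q)
E
```

```text
[ 0.54147007 -0.2023967   0.02973991] 0.01315074905620805 60.399194955825806 [ 2.41859776 -0.36995128  4.4593275 ]
d [-2.67 -0.   -5.75] r [-0.001 -0.002 -0.   ] rows 5
d [ 1.29 -9.99 -0.6 ] r [0. 0. 0.] rows 8
d [ 0.42 -0.    0.91] r [0. 0. 0.] rows 1
d [-0.08 -0.    0.33] r [-0.     0.175  0.   ] rows 2
d [-0.67 -0.   -0.15] r [0.    0.349 0.   ] rows 3
d [-1.34  0.   -0.52] r [-0.     0.524  0.   ] rows 5
d [-2.06 -0.   -0.77] r [-0.     0.698  0.   ] rows 6
d [-2.81 -0.   -0.89] r [0.    0.873 0.   ] rows 7
d [-3.2  0.  -0.9] r [-0.    0.96  0.  ] rows 8
```

move_arm --deltas '[{"dx": -0.14, "dy": 0, "dz": -0.3, "rx": 0, "ry": 0, "rz": 0, "fingers": 1}, {"dx": -0.42, "dy": 0, "dz": -0.9, "rx": 0, "ry": 0, "rz": 0, "fingers": 1}, {"dx": -0.79, "dy": 0, "dz": -1.7, "rx": 0, "ry": 0, "rz": 0, "fingers": 1}, {"dx": -1.16, "dy": 0, "dz": -2.5, "rx": 0, "ry": 0, "rz": 0, "fingers": 1}, {"dx": -1.53, "dy": 0, "dz": -3.3, "rx": 0, "ry": 0, "rz": 0, "fingers": 1}, {"dx": -1.9, "dy": 0, "dz": -4.1, "rx": 0, "ry": 0, "rz": 0, "fingers": 1}, {"dx": -2.23, "dy": 0, "dz": -4.8, "rx": 0, "ry": 0, "rz": 0, "fingers": 1}, {"dx": -2.5, "dy": 0, "dz": -5.4, "rx": 0, "ry": 0, "rz": 0, "fingers": 1}, {"dx": -2.67, "dy": 0, "dz": -5.75, "rx": 0, "ry": 0, "rz": 0, "fingers": 1}, {"dx": -2.67, "dy": 0, "dz": -5.75, "rx": 0, "ry": 0, "rz": 0, "fingers": 1}]'

```text
time: 24.37
position: [0.5422, -0.2031, 0.222]
tool_rot: [-3.051, 0.116, 0.668]
force: [0.8, -0.0, -1.3]
opening: 0.0128
gripper_force: 58.6
```

move_arm --deltas '[{"dx": 0.05, "dy": -0.4, "dz": -0.02, "rx": 0, "ry": 0, "rz": 0, "fingers": 1}, {"dx": 0.15, "dy": -1.2, "dz": -0.07, "rx": 0, "ry": 0, "rz": 0, "fingers": 1}, {"dx": 0.29, "dy": -2.3, "dz": -0.14, "rx": 0, "ry": 0, "rz": 0, "fingers": 1}, {"dx": 0.45, "dy": -3.5, "dz": -0.21, "rx": 0, "ry": 0, "rz": 0, "fingers": 1}, {"dx": 0.61, "dy": -4.7, "dz": -0.28, "rx": 0, "ry": 0, "rz": 0, "fingers": 1}, {"dx": 0.76, "dy": -5.9, "dz": -0.35, "rx": 0, "ry": 0, "rz": 0, "fingers": 1}, {"dx": 0.92, "dy": -7.1, "dz": -0.43, "rx": 0, "ry": 0, "rz": 0, "fingers": 1}, {"dx": 1.06, "dy": -8.2, "dz": -0.49, "rx": 0, "ry": 0, "rz": 0, "fingers": 1}, {"dx": 1.2, "dy": -9.3, "dz": -0.56, "rx": 0, "ry": 0, "rz": 0, "fingers": 1}, {"dx": 1.29, "dy": -9.99, "dz": -0.6, "rx": 0, "ry": 0, "rz": 0, "fingers": 1}]'

```text
time: 25.2
position: [0.6055, 0.0993, 0.2171]
tool_rot: [-3.047, 0.107, 0.68]
force: [0.2, -0.1, -1.4]
opening: 0.013
gripper_force: 58.6
```

```bash
python3 - <<'E'
from v import *
a=cur();s=state();print(a[0],s['opening'],s['gripper_force'],np.round(s['joint_positions'],2))
for t in(0,10,20,30,40,50,55):plan(pour2(-4.3,t))
f=grab_frame('top');lumps(f)
E
```

```text
[0.60550741 0.0993279  0.21707278] 0.013032011518489926 58.606032729148865 [-0.44  0.67  0.38  1.44 -0.3   1.52 -1.64]
d [0.43 0.2  0.79] r [-0.001  0.003  0.005] rows 1
d [-0.07  0.2   0.22] r [-0.001  0.178  0.005] rows 2
d [-0.67  0.19 -0.26] r [-0.002  0.352  0.005] rows 3
d [-1.34  0.19 -0.63] r [-0.002  0.527  0.004] rows 5
d [-2.06  0.19 -0.87] r [-0.002  0.701  0.004] rows 6
d [-2.81  0.18 -0.99] r [-0.003  0.876  0.004] rows 8
d [-3.2   0.18 -1.  ] r [-0.003  0.963  0.004] rows 8
lump 10 [208. 395.] [ 0.512 -0.303]
lump 5 [220. 237.] [0.484 0.119]
lump 10 [220. 397.] [ 0.478 -0.308]
```

move_arm --deltas '[{"dx": 0.15, "dy": 0.1, "dz": 0.4, "rx": 0, "ry": 0.09, "rz": 0, "fingers": 1}, {"dx": -0.07, "dy": 0.1, "dz": 0.22, "rx": 0, "ry": 0.178, "rz": 0, "fingers": 1}, {"dx": -0.36, "dy": 0.1, "dz": -0.02, "rx": 0, "ry": 0.265, "rz": 0, "fingers": 1}, {"dx": -0.67, "dy": 0.1, "dz": -0.26, "rx": 0, "ry": 0.352, "rz": 0, "fingers": 1}, {"dx": -1, "dy": 0.1, "dz": -0.45, "rx": 0, "ry": 0.44, "rz": 0, "fingers": 1}, {"dx": -1.34, "dy": 0.1, "dz": -0.63, "rx": 0, "ry": 0.527, "rz": 0, "fingers": 1}, {"dx": -1.7, "dy": 0.1, "dz": -0.76, "rx": 0, "ry": 0.614, "rz": 0, "fingers": 1}, {"dx": -2.06, "dy": 0.1, "dz": -0.87, "rx": 0, "ry": 0.701, "rz": 0, "fingers": 1}, {"dx": -2.43, "dy": 0.1, "dz": -0.94, "rx": 0, "ry": 0.788, "rz": 0, "fingers": 1}, {"dx": -2.81, "dy": 0.1, "dz": -0.99, "rx": 0, "ry": 0.876, "rz": 0, "fingers": 1}]'

```text
time: 26.08
position: [0.5409, 0.0959, 0.2807]
tool_rot: [3.049, -0.114, 0.685]
force: [0.5, -0.3, -0.9]
opening: 0.0127
gripper_force: 58.7
```

move_arm --deltas '[{"dx": 0, "dy": 0, "dz": 0, "rx": 0, "ry": 0, "rz": 0, "fingers": 1}, {"dx": 0, "dy": 0, "dz": 0, "rx": 0, "ry": 0, "rz": 0, "fingers": 1}, {"dx": 0, "dy": 0, "dz": 0, "rx": 0, "ry": 0, "rz": 0, "fingers": 1}, {"dx": 0, "dy": 0, "dz": 0, "rx": 0, "ry": 0, "rz": 0, "fingers": 1}, {"dx": 0, "dy": 0, "dz": 0, "rx": 0, "ry": 0, "rz": 0, "fingers": 1}]'

```text
time: 26.5
position: [0.5434, 0.0949, 0.2817]
tool_rot: [3.047, -0.117, 0.681]
force: [0.4, -0.6, -1.5]
opening: 0.0128
gripper_force: 58.7
```

```bash
python3 - <<'E'
from v import *
a=cur();s=state();z=a[1].apply([0,0,1]);print(a[0],'toolt',np.degrees(np.arcsin(z[0])),np.round(s['joint_positions'],2))
for t in(50,35,20,0):plan(pour2(-4.3,t))
plan(pour2(-4.3,0,off=.03,nz=.19))
E
```

```text
[0.54342285 0.09491923 0.28173532] toolt 25.116134072423357 [-0.87  0.04  0.49  2.14  0.31  0.59 -2.25]
d [-0.09 -0.1   0.03] r [ 0.001 -0.003 -0.001] rows 1
d [ 0.45 -0.11  1.03] r [ 0.001 -0.265 -0.002] rows 3
d [ 0.71 -0.11  2.15] r [ 0.001 -0.527 -0.002] rows 5
d [ 0.6  -0.11  3.66] r [ 0.    -0.876 -0.002] rows 8
d [ 1.26 -0.11  3.05] r [ 0.    -0.876 -0.002] rows 8
```

move_arm --deltas '[{"dx": 0.2, "dy": 0, "dz": 0.35, "rx": 0, "ry": -0.12, "rz": 0, "fingers": 1}, {"dx": 0.45, "dy": 0, "dz": 0.8, "rx": 0, "ry": -0.24, "rz": 0, "fingers": 1}, {"dx": 0.65, "dy": 0, "dz": 1.2, "rx": 0, "ry": -0.36, "rz": 0, "fingers": 1}, {"dx": 0.85, "dy": 0, "dz": 1.65, "rx": 0, "ry": -0.48, "rz": 0, "fingers": 1}, {"dx": 1, "dy": 0, "dz": 2.1, "rx": 0, "ry": -0.6, "rz": 0, "fingers": 1}, {"dx": 1.15, "dy": 0, "dz": 2.5, "rx": 0, "ry": -0.72, "rz": 0, "fingers": 1}, {"dx": 1.22, "dy": 0, "dz": 2.85, "rx": 0, "ry": -0.82, "rz": 0, "fingers": 1}, {"dx": 1.26, "dy": 0, "dz": 3.05, "rx": 0, "ry": -0.876, "rz": 0, "fingers": 1}, {"dx": 1.26, "dy": 0, "dz": 3.05, "rx": 0, "ry": -0.876, "rz": 0, "fingers": 1}]'

```text
time: 27.25
position: [0.6171, 0.0884, 0.2103]
tool_rot: [-3.048, 0.118, 0.685]
force: [-0.8, 0.2, -1.9]
opening: 0.0129
gripper_force: 58.7
```

```bash
python3 - <<'E'
from v import *
a=cur();print(a[0])
b=pose([.5415,-.2024,.22],-4.3,-25);plan(b);plan(pose([.5415,-.2024,.030],-4.3,-25),start=b)
f=grab_frame('top');lumps(f);g=grab_frame('side');lumps(g);save(f,'t10.png')
im=cv2.resize(f['color'][...,::-1],None,fx=4,fy=4,interpolation=cv2.INTER_CUBIC);im2=cv2.resize(g['color'][...,::-1],None,fx=4,fy=4,interpolation=cv2.INTER_CUBIC)
o=[]
for F,I in((f,im),(g,im2)):
    c=((pix(F,[[.5,.1,.15]])[0])*4).astype(int); o.append(I[c[1]-200:c[1]+200,c[0]-200:c[0]+200])
cv2.imwrite('pics/ts10.png',np.hstack(o))
E
```

```text
[0.61708875 0.08839048 0.21027648]
d [-1.73  9.86  0.48] r [ 0.001  0.006 -0.002] rows 8
d [ 2.68 -0.    5.74] r [0. 0. 0.] rows 5
lump 10 [208. 395.] [ 0.512 -0.303]
lump 5 [220. 237.] [0.484 0.119]
lump 11 [220. 397.] [ 0.478 -0.308]
lump 29 [295. 336.] [ 0.514 -0.299]
lump 15 [300. 320.] [ 0.48  -0.303]
lump 17 [400. 272.] [ 0.328 -0.485]
```

View pics/ts10.png

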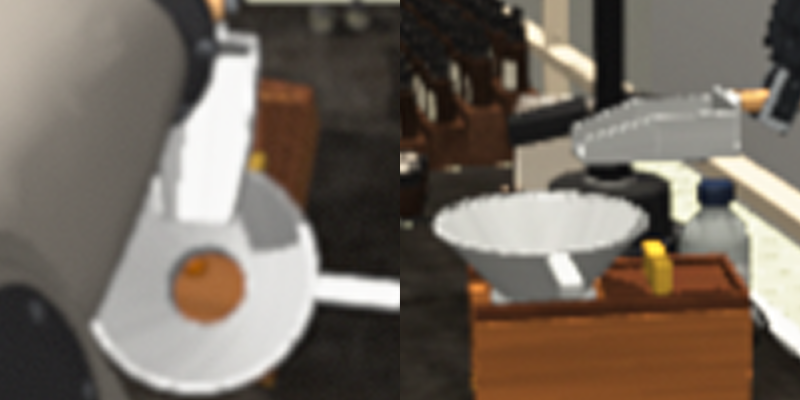

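The second scoop's pan is empty, an amber spot is in the well (crop 197,268), and nothing was spilt. I return the scoop.

move_arm --deltas '[{"dx": -0.05, "dy": 0.5, "dz": 0.02, "rx": 0, "ry": 0, "rz": 0, "fingers": 1}, {"dx": -0.25, "dy": 1.5, "dz": 0.07, "rx": 0, "ry": 0, "rz": 0, "fingers": 1}, {"dx": -0.45, "dy": 2.6, "dz": 0.12, "rx": 0, "ry": 0, "rz": 0, "fingers": 1}, {"dx": -0.65, "dy": 3.8, "dz": 0.18, "rx": 0, "ry": 0, "rz": 0, "fingers": 1}, {"dx": -0.88, "dy": 5, "dz": 0.24, "rx": 0, "ry": 0, "rz": 0, "fingers": 1}, {"dx": -1.1, "dy": 6.2, "dz": 0.3, "rx": 0, "ry": 0, "rz": 0, "fingers": 1}, {"dx": -1.3, "dy": 7.4, "dz": 0.36, "rx": 0, "ry": 0, "rz": 0, "fingers": 1}, {"dx": -1.5, "dy": 8.6, "dz": 0.42, "rx": 0, "ry": 0, "rz": 0, "fingers": 1}, {"dx": -1.68, "dy": 9.5, "dz": 0.46, "rx": 0, "ry": 0, "rz": 0, "fingers": 1}, {"dx": -1.73, "dy": 9.86, "dz": 0.48, "rx": 0, "ry": 0, "rz": 0, "fingers": 1}]'

```text
time: 28.18
position: [0.537, -0.2075, 0.2265]
tool_rot: [-3.051, 0.127, 0.67]
force: [-1.6, -0.8, -0.3]
opening: 0.0125
gripper_force: 58.8
```

move_arm --deltas '[{"dx": 0.2, "dy": 0, "dz": 0.4, "rx": 0, "ry": 0, "rz": 0, "fingers": 1}, {"dx": 0.55, "dy": 0, "dz": 1.2, "rx": 0, "ry": 0, "rz": 0, "fingers": 1}, {"dx": 0.98, "dy": 0, "dz": 2.1, "rx": 0, "ry": 0, "rz": 0, "fingers": 1}, {"dx": 1.4, "dy": 0, "dz": 3, "rx": 0, "ry": 0, "rz": 0, "fingers": 1}, {"dx": 1.82, "dy": 0, "dz": 3.9, "rx": 0, "ry": 0, "rz": 0, "fingers": 1}, {"dx": 2.15, "dy": 0, "dz": 4.6, "rx": 0, "ry": 0, "rz": 0, "fingers": 1}, {"dx": 2.33, "dy": 0, "dz": 5, "rx": 0, "ry": 0, "rz": 0, "fingers": 1}, {"dx": 2.47, "dy": 0, "dz": 5.3, "rx": 0, "ry": 0, "rz": 0, "fingers": 1}, {"dx": 2.47, "dy": 0, "dz": 5.3, "rx": 0, "ry": 0, "rz": 0, "fingers": 1}]'

```text
time: 28.93
position: [0.5398, -0.1997, 0.047]
tool_rot: [-3.047, 0.112, 0.677]
force: [-0.4, -0.2, -1.7]
opening: 0.0127
gripper_force: 58.7
```

```bash
python3 - <<'E'
from v import *
a=cur();print(a[0],state()['force'])
plan(pose([a[0][0],a[0][1],.0295],-4.3,-25))
for n in('top','side'):handles(grab_frame(n),n)
E
```

```text
[ 0.53977759 -0.19968345  0.04696584] [-0.44641956 -0.18649921 -1.65860964]
d [0.25 0.   0.53] r [-0.001  0.001  0.002] rows 1
top 98 [ 0.5708 -0.3055] -0.7 [0.06  0.012]
top 85 [ 0.5328 -0.2014] -8.0 [0.039 0.016]
side 90 [ 0.5709 -0.0665] 18.4 [0.056 0.027]
side 202 [ 0.5748 -0.3059] 1.5 [0.061 0.022]
```

move_arm --deltas '[{"dx": 0.12, "dy": 0, "dz": 0.27, "rx": 0, "ry": 0, "rz": 0, "fingers": 1}, {"dx": 0.2, "dy": 0, "dz": 0.43, "rx": 0, "ry": 0, "rz": 0, "fingers": 1}, {"dx": 0.25, "dy": 0, "dz": 0.54, "rx": 0, "ry": 0, "rz": 0, "fingers": 1}, {"dx": 0.25, "dy": 0, "dz": 0.54, "rx": 0, "ry": 0, "rz": 0, "fingers": 1}]'

```text
time: 29.37
position: [0.5401, -0.2012, 0.0302]
tool_rot: [-3.048, 0.115, 0.675]
force: [-0.5, 0.3, -0.7]
opening: 0.0125
gripper_force: 58.8
```

move_arm --deltas '[{"dx": 0, "dy": 0, "dz": 0, "rx": 0, "ry": 0, "rz": 0, "fingers": 0}, {"dx": 0, "dy": 0, "dz": 0, "rx": 0, "ry": 0, "rz": 0, "fingers": 0}, {"dx": 0, "dy": 0, "dz": 0, "rx": 0, "ry": 0, "rz": 0, "fingers": 0}, {"dx": 0, "dy": 0, "dz": 0, "rx": 0, "ry": 0, "rz": 0, "fingers": 0}, {"dx": 0, "dy": 0, "dz": 0, "rx": 0, "ry": 0, "rz": 0, "fingers": 0}, {"dx": -0.42, "dy": 0, "dz": -0.91, "rx": 0, "ry": 0, "rz": 0, "fingers": 0}, {"dx": -0.93, "dy": 0, "dz": -2, "rx": 0, "ry": 0, "rz": 0, "fingers": 0}, {"dx": -1.4, "dy": 0, "dz": -3, "rx": 0, "ry": 0, "rz": 0, "fingers": 0}, {"dx": -1.68, "dy": 0, "dz": -3.6, "rx": 0, "ry": 0, "rz": 0, "fingers": 0}, {"dx": -1.68, "dy": 0, "dz": -3.6, "rx": 0, "ry": 0, "rz": 0, "fingers": 0}]'

```text
time: 30.2
position: [0.5423, -0.2028, 0.1545]
tool_rot: [-3.053, 0.117, 0.664]
force: [0.3, -0.7, -0.1]
opening: 0.0855
gripper_force: 0.0
```

```bash
python3 - <<'E'
from v import *
a=cur();print(a[0],state()['force'])
for n in('top','side'):
    F=grab_frame(n);handles(F,n);lumps(F)
R=np.array([.574,-.305])-.006*U(-2.3)
plan(pose([*R,.11],-2.3,-25),pose([*R,.028],-2.3,-25))
E
```

```text
[ 0.54227962 -0.2027687   0.15449295] [ 0.28367095 -0.6650683  -0.13609283]
top 76 [ 0.562  -0.3054] -2.0 [0.043 0.013]
lump 10 [208. 395.] [ 0.512 -0.303]
lump 9 [220. 397.] [ 0.479 -0.308]
side 85 [ 0.6552 -0.0408] 66.5 [0.071 0.02 ]
side 106 [ 0.5747 -0.0666] 13.5 [0.064 0.028]
side 151 [ 0.5467 -0.2005] -0.6 [0.063 0.027]
side 213 [ 0.5745 -0.3056] 0.8 [0.064 0.022]
lump 28 [295. 336.] [ 0.514 -0.3  ]
lump 15 [300. 320.] [ 0.48  -0.303]
lump 17 [400. 272.] [ 0.328 -0.485]
d [1.63 3.37 0.73] r [-0.016 -0.003 -0.032] rows 3
d [ 1.16 -0.    2.48] r [0. 0. 0.] rows 2
```

```bash
python3 - <<'E'
from v import *
g=grab_frame('side')
for r,c in((320,410),(318,436),(300,420)): print(at(g,(r,c),0).round(3),at(g,(r,c),.02).round(3))
f=grab_frame('top')
for r,c in((153,412),(153,424),(168,427)): print(at(f,(r,c),.08).round(3))
R=np.array([.574,-.305])-.006*U(-2.3)
plan(pose([*R,.11],-2.3,-25),pose([*R,.028],-2.3,-25))
E
```

```text
[ 0.611 -0.394  0.   ] [ 0.592 -0.414  0.02 ]
[ 0.658 -0.405  0.   ] [ 0.637 -0.425  0.02 ]
[ 0.665 -0.351  0.   ] [ 0.644 -0.373  0.02 ]
[ 0.644 -0.338  0.08 ]
[ 0.644 -0.37   0.08 ]
[ 0.604 -0.375  0.08 ]
d [1.64 3.38 0.65] r [-0.016  0.001 -0.032] rows 3
d [ 1.16 -0.    2.48] r [0. 0. 0.] rows 2
```

```bash
python3 - <<'E'
from v import *
R=np.array([.574,-.305])-.012*U(-2.3)
plan(pose([*R,.16],-2.3,-8));plan(pose([*R,.09],-2.3,-8));plan(pose([*R,.028],-2.3,-8))
E
```

```text
d [ 0.75  3.39 -0.77] r [-0.011  0.298 -0.034] rows 3
d [1.74 3.39 1.34] r [-0.011  0.298 -0.034] rows 3
d [2.62 3.39 3.21] r [-0.011  0.298 -0.034] rows 4
```

move_arm --deltas '[{"dx": 0.75, "dy": 3.39, "dz": -0.77, "rx": -0.011, "ry": 0.298, "rz": -0.034, "fingers": 0}, {"dx": 0.75, "dy": 3.39, "dz": -0.77, "rx": -0.011, "ry": 0.298, "rz": -0.034, "fingers": 0}, {"dx": 0.75, "dy": 3.39, "dz": -0.77, "rx": -0.011, "ry": 0.298, "rz": -0.034, "fingers": 0}, {"dx": 0.75, "dy": 3.39, "dz": -0.77, "rx": -0.011, "ry": 0.298, "rz": -0.034, "fingers": 0}, {"dx": 1.24, "dy": 3.39, "dz": 0.3, "rx": -0.011, "ry": 0.298, "rz": -0.034, "fingers": 0}, {"dx": 1.74, "dy": 3.39, "dz": 1.34, "rx": -0.011, "ry": 0.298, "rz": -0.034, "fingers": 0}, {"dx": 1.74, "dy": 3.39, "dz": 1.34, "rx": -0.011, "ry": 0.298, "rz": -0.034, "fingers": 0}, {"dx": 1.74, "dy": 3.39, "dz": 1.34, "rx": -0.011, "ry": 0.298, "rz": -0.034, "fingers": 0}]'

```text
time: 31.07
position: [0.5609, -0.3034, 0.0887]
tool_rot: [-3.128, 0.062, 0.226]
force: [-0.2, -0.5, 0.5]
opening: 0.0853
gripper_force: 0.0
```

```bash
python3 - <<'E'
from v import *
R=np.array([.574,-.305])-.012*U(-2.3)
a=cur();print(a[0],a[1].apply([0,0,1]),state()['force'])
plan(pose([*R,.028],-2.3,-8))
F=grab_frame('side');handles(F,'side');lumps(F)
E
```

```text
[ 0.56093733 -0.30338064  0.08868924] [-0.1435154   0.00769601 -0.98961816] [-0.15860925 -0.47976595  0.50583399]
d [0.33 0.04 2.  ] r [-0.002  0.005  0.001] rows 2
side 104 [ 0.5751 -0.0665] 12.7 [0.063 0.028]
side 150 [ 0.5466 -0.2005] -0.6 [0.063 0.027]
side 178 [ 0.5734 -0.3068] 0.8 [0.06  0.021]
lump 28 [295. 336.] [ 0.514 -0.3  ]
lump 15 [300. 320.] [ 0.48  -0.303]
lump 16 [400. 272.] [ 0.329 -0.485]
```

move_arm --deltas '[{"dx": 0.11, "dy": 0.04, "dz": 0.7, "rx": 0, "ry": 0, "rz": 0, "fingers": 0}, {"dx": 0.22, "dy": 0.04, "dz": 1.4, "rx": 0, "ry": 0, "rz": 0, "fingers": 0}, {"dx": 0.33, "dy": 0.04, "dz": 2, "rx": 0, "ry": 0, "rz": 0, "fingers": 0}, {"dx": 0.33, "dy": 0.04, "dz": 2, "rx": 0, "ry": 0, "rz": 0, "fingers": 0}, {"dx": 0.33, "dy": 0.04, "dz": 2, "rx": 0, "ry": 0, "rz": 0, "fingers": 1}, {"dx": 0.33, "dy": 0.04, "dz": 2, "rx": 0, "ry": 0, "rz": 0, "fingers": 1}, {"dx": 0.33, "dy": 0.04, "dz": 2, "rx": 0, "ry": 0, "rz": 0, "fingers": 1}, {"dx": 0.33, "dy": 0.04, "dz": 2, "rx": 0, "ry": 0, "rz": 0, "fingers": 1}, {"dx": 0.33, "dy": 0.04, "dz": 2, "rx": 0, "ry": 0, "rz": 0, "fingers": 1}, {"dx": 0.33, "dy": 0.04, "dz": 2, "rx": 0, "ry": 0, "rz": 0, "fingers": 1}]'

```text
time: 31.95
position: [0.5646, -0.3065, 0.0312]
tool_rot: [-3.132, 0.063, 0.214]
force: [1.2, -0.8, 5.0]
opening: 0.0129
gripper_force: 57.8
```

```bash
python3 - <<'E'
from v import *
a=cur();s=state();print(a[0],s['opening'],s['gripper_force'],s['force'])
P=lambda t,off=.03,nz=.165:pour2(-2.3,t,T=8,gx=.068,off=off,nz=nz)
b=pose([*a[0][:2],.23],-2.3,-8);plan(b)
q=pose([*P(0)[0][:2],.23],-2.3,-8); plan(q,start=b)
E
```

```text
[ 0.56457598 -0.30648238  0.0312344 ] 0.012903988296922731 57.808635234832764 [ 1.15487462 -0.81863987  4.97210507]
d [-0.9   0.   -6.56] r [ 0.001 -0.003 -0.   ] rows 5
d [  0.99 -13.55  -0.14] r [0. 0. 0.] rows 10
```

move_arm --deltas '[{"dx": -0.04, "dy": 0, "dz": -0.3, "rx": 0, "ry": 0, "rz": 0, "fingers": 1}, {"dx": -0.12, "dy": 0, "dz": -0.9, "rx": 0, "ry": 0, "rz": 0, "fingers": 1}, {"dx": -0.23, "dy": 0, "dz": -1.7, "rx": 0, "ry": 0, "rz": 0, "fingers": 1}, {"dx": -0.34, "dy": 0, "dz": -2.5, "rx": 0, "ry": 0, "rz": 0, "fingers": 1}, {"dx": -0.45, "dy": 0, "dz": -3.3, "rx": 0, "ry": 0, "rz": 0, "fingers": 1}, {"dx": -0.56, "dy": 0, "dz": -4.1, "rx": 0, "ry": 0, "rz": 0, "fingers": 1}, {"dx": -0.69, "dy": 0, "dz": -5, "rx": 0, "ry": 0, "rz": 0, "fingers": 1}, {"dx": -0.8, "dy": 0, "dz": -5.8, "rx": 0, "ry": 0, "rz": 0, "fingers": 1}, {"dx": -0.87, "dy": 0, "dz": -6.3, "rx": 0, "ry": 0, "rz": 0, "fingers": 1}, {"dx": -0.9, "dy": 0, "dz": -6.56, "rx": 0, "ry": 0, "rz": 0, "fingers": 1}]'

```text
time: 32.78
position: [0.565, -0.307, 0.2322]
tool_rot: [-3.133, 0.064, 0.21]
force: [0.6, -1.7, -2.4]
opening: 0.0125
gripper_force: 58.5
```

move_arm --deltas '[{"dx": 0.02, "dy": -0.3, "dz": 0, "rx": 0, "ry": 0, "rz": 0, "fingers": 1}, {"dx": 0.07, "dy": -1, "dz": -0.01, "rx": 0, "ry": 0, "rz": 0, "fingers": 1}, {"dx": 0.15, "dy": -2, "dz": -0.02, "rx": 0, "ry": 0, "rz": 0, "fingers": 1}, {"dx": 0.23, "dy": -3.1, "dz": -0.03, "rx": 0, "ry": 0, "rz": 0, "fingers": 1}, {"dx": 0.31, "dy": -4.2, "dz": -0.04, "rx": 0, "ry": 0, "rz": 0, "fingers": 1}, {"dx": 0.39, "dy": -5.3, "dz": -0.05, "rx": 0, "ry": 0, "rz": 0, "fingers": 1}, {"dx": 0.47, "dy": -6.4, "dz": -0.06, "rx": 0, "ry": 0, "rz": 0, "fingers": 1}, {"dx": 0.55, "dy": -7.5, "dz": -0.08, "rx": 0, "ry": 0, "rz": 0, "fingers": 1}, {"dx": 0.63, "dy": -8.6, "dz": -0.09, "rx": 0, "ry": 0, "rz": 0, "fingers": 1}, {"dx": 0.69, "dy": -9.5, "dz": -0.1, "rx": 0, "ry": 0, "rz": 0, "fingers": 1}]'

```text
time: 33.62
position: [0.5958, -0.0182, 0.2275]
tool_rot: [-3.13, 0.059, 0.22]
force: [-0.3, 0.2, -1.5]
opening: 0.0128
gripper_force: 58.6
```

move_arm --deltas '[{"dx": 0.07, "dy": -0.9, "dz": -0.01, "rx": 0, "ry": 0, "rz": 0, "fingers": 1}, {"dx": 0.14, "dy": -1.9, "dz": -0.02, "rx": 0, "ry": 0, "rz": 0, "fingers": 1}, {"dx": 0.21, "dy": -2.9, "dz": -0.03, "rx": 0, "ry": 0, "rz": 0, "fingers": 1}, {"dx": 0.27, "dy": -3.6, "dz": -0.04, "rx": 0, "ry": 0, "rz": 0, "fingers": 1}, {"dx": 0.3, "dy": -4.05, "dz": -0.04, "rx": 0, "ry": 0, "rz": 0, "fingers": 1}, {"dx": 0.3, "dy": -4.05, "dz": -0.04, "rx": 0, "ry": 0, "rz": 0, "fingers": 1}, {"dx": 0.3, "dy": -4.05, "dz": -0.04, "rx": 0, "ry": 0, "rz": 0, "fingers": 1}]'

```text
time: 34.2
position: [0.61, 0.0988, 0.2281]
tool_rot: [-3.132, 0.061, 0.219]
force: [-0.3, -0.7, -0.4]
opening: 0.0128
gripper_force: 58.6
```

```bash
python3 - <<'E'
from v import *
a=cur();s=state();print(a[0],s['opening'],np.round(s['joint_positions'],2))
P=lambda t,off=.03,nz=.165:pour2(-2.3,t,T=8,gx=.068,off=off,nz=nz)
for t in(0,10,20,30,40,50):plan(P(t))
f=grab_frame('top');lumps(f);g=grab_frame('side');lumps(g)
E
```

```text
[0.61000683 0.09881857 0.22805484] 0.012762423516746927 [-0.56  0.5   0.45  1.64 -0.25  1.19 -1.64]
d [0.21 0.01 1.25] r [ 0.002 -0.     0.001] rows 1
d [-0.1   0.01  0.59] r [0.002 0.174 0.001] rows 2
d [-0.51  0.01 -0.01] r [0.001 0.349 0.001] rows 3
d [-1.02  0.01 -0.53] r [0.001 0.523 0.001] rows 5
d [-1.61  0.01 -0.96] r [0.001 0.698 0.001] rows 6
d [-2.27  0.01 -1.27] r [0.001 0.872 0.002] rows 7
lump 16 [188. 238.] [0.569 0.119]
lump 16 [400. 272.] [ 0.329 -0.485]
```

move_arm --deltas '[{"dx": 0.1, "dy": 0, "dz": 0.6, "rx": 0, "ry": 0.087, "rz": 0, "fingers": 1}, {"dx": -0.1, "dy": 0, "dz": 0.5, "rx": 0, "ry": 0.174, "rz": 0, "fingers": 1}, {"dx": -0.3, "dy": 0, "dz": 0.28, "rx": 0, "ry": 0.26, "rz": 0, "fingers": 1}, {"dx": -0.51, "dy": 0, "dz": -0.01, "rx": 0, "ry": 0.349, "rz": 0, "fingers": 1}, {"dx": -0.76, "dy": 0, "dz": -0.27, "rx": 0, "ry": 0.436, "rz": 0, "fingers": 1}, {"dx": -1.02, "dy": 0, "dz": -0.53, "rx": 0, "ry": 0.523, "rz": 0, "fingers": 1}, {"dx": -1.31, "dy": 0, "dz": -0.75, "rx": 0, "ry": 0.61, "rz": 0, "fingers": 1}, {"dx": -1.61, "dy": 0, "dz": -0.96, "rx": 0, "ry": 0.698, "rz": 0, "fingers": 1}, {"dx": -1.93, "dy": 0, "dz": -1.12, "rx": 0, "ry": 0.785, "rz": 0, "fingers": 1}, {"dx": -2.27, "dy": 0, "dz": -1.27, "rx": 0, "ry": 0.872, "rz": 0, "fingers": 1}]'

```text
time: 35.13
position: [0.557, 0.0942, 0.269]
tool_rot: [2.96, -0.071, 0.959]
force: [0.8, -0.2, -1.8]
opening: 0.0126
gripper_force: 58.8
```

move_arm --deltas '[{"dx": 0, "dy": 0, "dz": 0, "rx": 0, "ry": 0, "rz": 0, "fingers": 1}, {"dx": 0, "dy": 0, "dz": 0, "rx": 0, "ry": 0, "rz": 0, "fingers": 1}, {"dx": 0, "dy": 0, "dz": 0, "rx": 0, "ry": 0, "rz": 0, "fingers": 1}, {"dx": 0, "dy": 0, "dz": 0, "rx": 0, "ry": 0, "rz": 0, "fingers": 1}, {"dx": 0, "dy": 0, "dz": 0, "rx": 0, "ry": 0, "rz": 0, "fingers": 1}]'

```text
time: 35.55
position: [0.5588, 0.0951, 0.2694]
tool_rot: [2.96, -0.07, 0.957]
force: [0.1, -0.1, -1.1]
opening: 0.0132
gripper_force: 58.8
```

```bash
python3 - <<'E'
from v import *
a=cur();s=state();z=a[1].apply([0,0,1]);print(a[0],'scoop tilt',8+np.degrees(np.arcsin(z[0])),np.round(s['joint_positions'],2))
P=lambda t,off=.03,nz=.165:pour2(-2.3,t,T=8,gx=.068,off=off,nz=nz)
for t in(55,50,35,20):plan(P(t))
plan(P(0,.045,.19))
f=grab_frame('top');lumps(f);g=grab_frame('side');lumps(g)
E
```

```text
[0.55882132 0.09505885 0.2693868 ] scoop tilt 43.74452507786654 [-1.06  0.03  0.65  2.26  0.75  0.39 -2.67]
d [-0.36 -0.17 -0.7 ] r [0.019 0.195 0.   ] rows 2
d [-0.19 -0.17 -0.38] r [ 0.019  0.108 -0.   ] rows 1
d [ 0.15 -0.19  0.66] r [ 0.018 -0.154 -0.003] rows 2
d [ 0.21 -0.21  1.75] r [ 0.018 -0.416 -0.005] rows 4
d [ 0.75 -0.23  2.77] r [ 0.017 -0.765 -0.008] rows 7
lump 17 [400. 272.] [ 0.328 -0.485]
```

move_arm --deltas '[{"dx": 0.35, "dy": -0.17, "dz": 0.1, "rx": 0.019, "ry": 0.06, "rz": 0, "fingers": 1}, {"dx": 0.2, "dy": -0.17, "dz": -0.1, "rx": 0.019, "ry": 0.13, "rz": 0, "fingers": 1}, {"dx": 0.2, "dy": -0.17, "dz": -0.1, "rx": 0.019, "ry": 0.13, "rz": 0, "fingers": 1}, {"dx": 0.2, "dy": -0.17, "dz": -0.1, "rx": 0.019, "ry": 0.13, "rz": 0, "fingers": 1}, {"dx": 0.2, "dy": -0.17, "dz": -0.1, "rx": 0.019, "ry": 0.13, "rz": 0, "fingers": 1}]'

```text
time: 36.07
position: [0.5678, 0.0966, 0.2861]
tool_rot: [2.928, -0.052, 1.116]
force: [0.4, -1.2, -1.7]
opening: 0.0127
gripper_force: 58.8
```

```bash
python3 - <<'E'
from v import *
a=cur();s=state();z=a[1].apply([0,0,1]);print(a[0],'scoop tilt',8+np.degrees(np.arcsin(z[0])),np.round(s['joint_positions'],2))
P=lambda t,off=.03,nz=.165:pour2(-2.3,t,T=8,gx=.068,off=off,nz=nz)
for t in(35,20,0):plan(P(t,.045,.19))
E
```

```text
[0.56776421 0.09659871 0.28609202] scoop tilt 49.71856354952392 [-1.04 -0.    0.61  2.29  1.06  0.35 -2.96]
d [ 0.42 -0.11  0.6 ] r [-0.008 -0.257  0.003] rows 3
d [ 0.37 -0.1   1.69] r [-0.007 -0.519  0.004] rows 5
d [-0.13 -0.09  3.06] r [-0.007 -0.868  0.005] rows 7
```

move_arm --deltas '[{"dx": 0.2, "dy": 0, "dz": 0.3, "rx": 0, "ry": -0.12, "rz": 0, "fingers": 1}, {"dx": 0.4, "dy": 0, "dz": 0.55, "rx": 0, "ry": -0.24, "rz": 0, "fingers": 1}, {"dx": 0.4, "dy": 0, "dz": 1.05, "rx": 0, "ry": -0.36, "rz": 0, "fingers": 1}, {"dx": 0.37, "dy": 0, "dz": 1.55, "rx": 0, "ry": -0.48, "rz": 0, "fingers": 1}, {"dx": 0.3, "dy": 0, "dz": 2, "rx": 0, "ry": -0.6, "rz": 0, "fingers": 1}, {"dx": 0.1, "dy": 0, "dz": 2.5, "rx": 0, "ry": -0.72, "rz": 0, "fingers": 1}, {"dx": 0, "dy": 0, "dz": 2.9, "rx": 0, "ry": -0.82, "rz": 0, "fingers": 1}, {"dx": -0.13, "dy": 0, "dz": 3.06, "rx": 0, "ry": -0.868, "rz": 0, "fingers": 1}, {"dx": -0.13, "dy": 0, "dz": 3.06, "rx": 0, "ry": -0.868, "rz": 0, "fingers": 1}, {"dx": -0.13, "dy": 0, "dz": 3.06, "rx": 0, "ry": -0.868, "rz": 0, "fingers": 1}]'

```text
time: 36.9
position: [0.6273, 0.0957, 0.2146]
tool_rot: [-3.125, 0.05, 0.226]
force: [0.9, 0.6, -1.1]
opening: 0.0126
gripper_force: 58.8
```

```bash
python3 - <<'E'
from v import *
a=cur();s=state();print(a[0],a[1].apply([0,0,1]),np.round(s['joint_positions'],2))
plan(pose([.5646,-.3065,.23],-2.3,-8))
f=grab_frame('top');lumps(f);g=grab_frame('side');lumps(g);handles(g,'side')
o=[]
for F,X in((f,[.5,.1,.15]),(g,[.5,.05,.12])):
    I=cv2.resize(F['color'][...,::-1],None,fx=4,fy=4,interpolation=cv2.INTER_CUBIC)
    c=((pix(F,[X])[0])*4).astype(int); o.append(I[c[1]-200:c[1]+200,c[0]-200:c[0]+200])
cv2.imwrite('pics/ts11.png',np.hstack(o))
E
```

```text
[0.62728735 0.09572815 0.21464929] [-0.14344449  0.01013756 -0.98960644] [-0.51  0.54  0.41  1.6  -0.26  1.19 -1.63]
d [-1.72 13.47 -0.34] r [-0.004  0.005  0.009] rows 10
lump 16 [400. 272.] [ 0.329 -0.485]
side 108 [ 0.5746 -0.0667] 12.5 [0.063 0.027]
side 172 [ 0.5449 -0.2   ] -3.0 [0.062 0.024]
```

View pics/ts11.png

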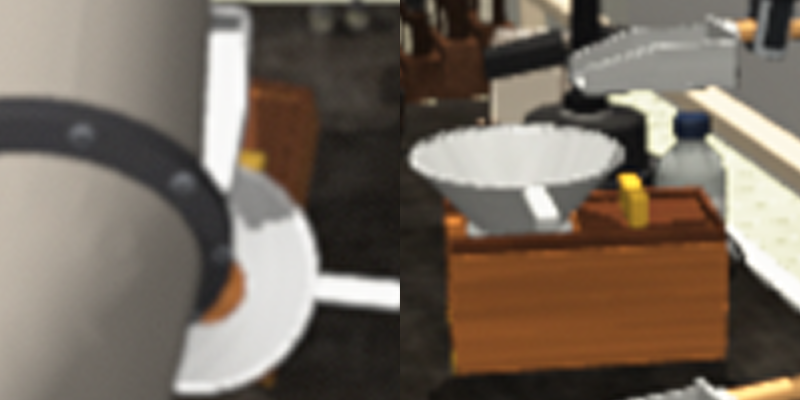

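Nothing was spilt, and the visible half of the pan is empty. I carry the scoop home, where the side view shows into the pan.

move_arm --deltas '[{"dx": -0.04, "dy": 0.4, "dz": 0, "rx": 0, "ry": 0, "rz": 0, "fingers": 1}, {"dx": -0.15, "dy": 1.3, "dz": -0.03, "rx": 0, "ry": 0, "rz": 0, "fingers": 1}, {"dx": -0.3, "dy": 2.4, "dz": -0.06, "rx": 0, "ry": 0, "rz": 0, "fingers": 1}, {"dx": -0.45, "dy": 3.6, "dz": -0.09, "rx": 0, "ry": 0, "rz": 0, "fingers": 1}, {"dx": -0.6, "dy": 4.8, "dz": -0.12, "rx": 0, "ry": 0, "rz": 0, "fingers": 1}, {"dx": -0.76, "dy": 6, "dz": -0.15, "rx": 0, "ry": 0, "rz": 0, "fingers": 1}, {"dx": -0.92, "dy": 7.2, "dz": -0.18, "rx": 0, "ry": 0, "rz": 0, "fingers": 1}, {"dx": -1.07, "dy": 8.4, "dz": -0.21, "rx": 0, "ry": 0, "rz": 0, "fingers": 1}, {"dx": -1.22, "dy": 9.6, "dz": -0.24, "rx": 0, "ry": 0, "rz": 0, "fingers": 1}, {"dx": -1.35, "dy": 10.5, "dz": -0.27, "rx": 0, "ry": 0, "rz": 0, "fingers": 1}]'

```text
time: 37.83
position: [0.5756, -0.2222, 0.2292]
tool_rot: [-3.131, 0.052, 0.212]
force: [0.0, -0.8, -2.1]
opening: 0.0126
gripper_force: 58.8
```

```bash
python3 - <<'E'
from v import *
a=cur();print(a[0]);plan(pose([.5646,-.3065,.23],-2.3,-8));plan(pose([.5646,-.3065,.05],-2.3,-8))
f=grab_frame('top');lumps(f)
E
```

```text
[ 0.57561772 -0.22215597  0.22919397]
d [-0.28  2.82  0.01] r [ 0.001 -0.005  0.007] rows 3
d [0.53 2.82 5.95] r [ 0.001 -0.005  0.007] rows 5
lump 3 [220. 237.] [0.484 0.121]
lump 11 [221. 243.] [0.479 0.102]
lump 6 [227. 234.] [0.463 0.127]
```

move_arm --deltas '[{"dx": -0.15, "dy": 1, "dz": 0, "rx": 0, "ry": 0, "rz": 0, "fingers": 1}, {"dx": -0.25, "dy": 2, "dz": 0, "rx": 0, "ry": 0, "rz": 0, "fingers": 1}, {"dx": -0.28, "dy": 2.75, "dz": 0, "rx": 0, "ry": 0, "rz": 0, "fingers": 1}, {"dx": -0.28, "dy": 2.75, "dz": 0.1, "rx": 0, "ry": 0, "rz": 0, "fingers": 1}, {"dx": -0.2, "dy": 2.75, "dz": 0.8, "rx": 0, "ry": 0, "rz": 0, "fingers": 1}, {"dx": -0.04, "dy": 2.75, "dz": 1.8, "rx": 0, "ry": 0, "rz": 0, "fingers": 1}, {"dx": 0.1, "dy": 2.75, "dz": 2.8, "rx": 0, "ry": 0, "rz": 0, "fingers": 1}, {"dx": 0.25, "dy": 2.75, "dz": 3.9, "rx": 0, "ry": 0, "rz": 0, "fingers": 1}, {"dx": 0.4, "dy": 2.75, "dz": 4.9, "rx": 0, "ry": 0, "rz": 0, "fingers": 1}, {"dx": 0.5, "dy": 2.75, "dz": 5.7, "rx": 0, "ry": 0, "rz": 0, "fingers": 1}]'

```text
time: 38.72
position: [0.5656, -0.2989, 0.055]
tool_rot: [-3.13, 0.046, 0.215]
force: [0.5, 0.6, -1.1]
opening: 0.0129
gripper_force: 58.9
```

```bash
python3 - <<'E'
from v import *
a=cur();print(a[0]);plan(pose([*a[0][:2],.0305],-2.3,-8))
f=grab_frame('top');lumps(f);f=grab_frame('side');lumps(f);print(cur()[0])
E
```

```text
[ 0.56556154 -0.29891627  0.05503641]
d [0.11 0.   0.81] r [-0.001 -0.002  0.011] rows 1
lump 3 [220. 237.] [0.484 0.121]
lump 12 [221. 244.] [0.479 0.102]
lump 5 [227. 234.] [0.463 0.128]
lump 17 [400. 272.] [ 0.328 -0.485]
[ 0.56349966 -0.29787693  0.05327429]
```

move_arm --deltas '[{"dx": 0.04, "dy": 0, "dz": 0.3, "rx": 0, "ry": 0, "rz": 0, "fingers": 1}, {"dx": 0.08, "dy": 0, "dz": 0.55, "rx": 0, "ry": 0, "rz": 0, "fingers": 1}, {"dx": 0.1, "dy": 0, "dz": 0.7, "rx": 0, "ry": 0, "rz": 0, "fingers": 1}, {"dx": 0.1, "dy": 0, "dz": 0.75, "rx": 0, "ry": 0, "rz": 0, "fingers": 1}, {"dx": 0.1, "dy": 0, "dz": 0.75, "rx": 0, "ry": 0, "rz": 0, "fingers": 1}]'

```text
time: 39.23
position: [0.5666, -0.3008, 0.0346]
tool_rot: [-3.131, 0.047, 0.216]
force: [0.2, -0.4, -0.8]
opening: 0.0125
gripper_force: 58.9
```

move_arm --deltas '[{"dx": 0.01, "dy": 0, "dz": 0.07, "rx": 0, "ry": 0, "rz": 0, "fingers": 1}, {"dx": 0.02, "dy": 0, "dz": 0.12, "rx": 0, "ry": 0, "rz": 0, "fingers": 1}, {"dx": 0.02, "dy": 0, "dz": 0.12, "rx": 0, "ry": 0, "rz": 0, "fingers": 1}]'

```text
time: 39.48
position: [0.567, -0.301, 0.0313]
tool_rot: [-3.131, 0.046, 0.215]
force: [0.4, 1.6, 4.0]
opening: 0.0128
gripper_force: 59.6
```

move_arm --deltas '[{"dx": 0, "dy": 0, "dz": 0, "rx": 0, "ry": 0, "rz": 0, "fingers": 0}, {"dx": 0, "dy": 0, "dz": 0, "rx": 0, "ry": 0, "rz": 0, "fingers": 0}, {"dx": 0, "dy": 0, "dz": 0, "rx": 0, "ry": 0, "rz": 0, "fingers": 0}, {"dx": 0, "dy": 0, "dz": 0, "rx": 0, "ry": 0, "rz": 0, "fingers": 0}, {"dx": 0, "dy": 0, "dz": 0, "rx": 0, "ry": 0, "rz": 0, "fingers": 0}, {"dx": -0.14, "dy": 0, "dz": -1, "rx": 0, "ry": 0, "rz": 0, "fingers": 0}, {"dx": -0.3, "dy": 0, "dz": -2.2, "rx": 0, "ry": 0, "rz": 0, "fingers": 0}, {"dx": -0.48, "dy": 0, "dz": -3.4, "rx": 0, "ry": 0, "rz": 0, "fingers": 0}, {"dx": -0.65, "dy": 0, "dz": -4.6, "rx": 0, "ry": 0, "rz": 0, "fingers": 0}, {"dx": -0.8, "dy": 0, "dz": -5.7, "rx": 0, "ry": 0, "rz": 0, "fingers": 0}]'

```text
time: 40.32
position: [0.5661, -0.3012, 0.2054]
tool_rot: [-3.131, 0.047, 0.216]
force: [0.3, -0.4, 0.4]
opening: 0.0852
gripper_force: 0.0
```

```bash
python3 - <<'E'
from v import *
a=cur();s=state();print(a[0],np.round(s['joint_positions'],2))
f=grab_frame('top');lumps(f);handles(f,'top');g=grab_frame('side');lumps(g);handles(g,'side')
print(rimfit(f,fw,.14))
h,s,v=hsv(f);m=(s<40)&(v>140)
for b in blobs(f,m,.14,20,400):
    if .38<b[2][0]<.5 and -.03<b[2][1]<.08: print(b)
W=np.array([.4476,.0093])
b=pose([*W,.25],82.6);plan(b)
E
```

```text
[ 0.56610665 -0.30118966  0.2053567 ] [ 0.03  0.57  0.5   1.61 -0.22  1.16 -1.02]
lump 11 [221. 244.] [0.479 0.102]
lump 7 [227. 234.] [0.463 0.127]
top 142 [ 0.5712 -0.068 ] 6.5 [0.063 0.016]
top 119 [ 0.5486 -0.1996] -9.2 [0.057 0.015]
lump 17 [400. 272.] [ 0.328 -0.485]
side 105 [ 0.575  -0.0664] 12.6 [0.063 0.027]
side 150 [ 0.5468 -0.2005] -0.5 [0.063 0.027]
side 128 [ 0.578  -0.3044] 1.6 [0.063 0.014]
(array([0.45796518, 0.10415397]), 60, np.float64(0.002340198553650984))
d [ -4.5  -10.29  -0.81] r [-0.093  0.106 -1.47 ] rows 12
```

move_arm --deltas '[{"dx": -4.5, "dy": -10.29, "dz": -0.81, "rx": -0.093, "ry": 0.106, "rz": -1.47, "fingers": 0}, {"dx": -4.5, "dy": -10.29, "dz": -0.81, "rx": -0.093, "ry": 0.106, "rz": -1.47, "fingers": 0}, {"dx": -4.5, "dy": -10.29, "dz": -0.81, "rx": -0.093, "ry": 0.106, "rz": -1.47, "fingers": 0}, {"dx": -4.5, "dy": -10.29, "dz": -0.81, "rx": -0.093, "ry": 0.106, "rz": -1.47, "fingers": 0}, {"dx": -4.5, "dy": -10.29, "dz": -0.81, "rx": -0.093, "ry": 0.106, "rz": -1.47, "fingers": 0}, {"dx": -4.5, "dy": -10.29, "dz": -0.81, "rx": -0.093, "ry": 0.106, "rz": -1.47, "fingers": 0}, {"dx": -4.5, "dy": -10.29, "dz": -0.81, "rx": -0.093, "ry": 0.106, "rz": -1.47, "fingers": 0}, {"dx": -4.5, "dy": -10.29, "dz": -0.81, "rx": -0.093, "ry": 0.106, "rz": -1.47, "fingers": 0}, {"dx": -4.5, "dy": -10.29, "dz": -0.81, "rx": -0.093, "ry": 0.106, "rz": -1.47, "fingers": 0}, {"dx": -4.5, "dy": -10.29, "dz": -0.81, "rx": -0.093, "ry": 0.106, "rz": -1.47, "fingers": 0}]'

```text
time: 41.25
position: [0.444, 0.0146, 0.2463]
tool_rot: [-2.559, -1.806, 0.041]
force: [-0.8, -0.5, -0.1]
opening: 0.085
gripper_force: 0.0
```

```bash
python3 - <<'E'
from v import *
a=cur();print(a[0])
plan(pose([.448,.0093,.25],82.6));plan(pose([.448,.0093,.134],82.6))
f=grab_frame('top');lumps(f);handles(f,'top')
I=cv2.resize(f['color'][...,::-1],None,fx=4,fy=4,interpolation=cv2.INTER_CUBIC)
o=[]
for X in([.458,.104,.1],[.50,-.29,.0]):
    c=((pix(f,[X])[0])*4).astype(int); o.append(I[c[1]-200:c[1]+200,c[0]-200:c[0]+200])
cv2.imwrite('pics/t12.png',np.hstack(o))
E
```

```text
[0.44403872 0.0146451  0.24634594]
d [-0.13  0.18 -0.12] r [-0.024  0.014 -0.212] rows 2
d [-0.06  0.27  3.74] r [-0.024  0.014 -0.212] rows 3
lump 5 [227. 234.] [0.463 0.129]
top 141 [ 0.5746 -0.3   ] -0.9 [0.064 0.017]
top 141 [ 0.5713 -0.068 ] 6.5 [0.063 0.016]
top 142 [ 0.5442 -0.2   ] -4.6 [0.063 0.016]
```

View pics/t12.png

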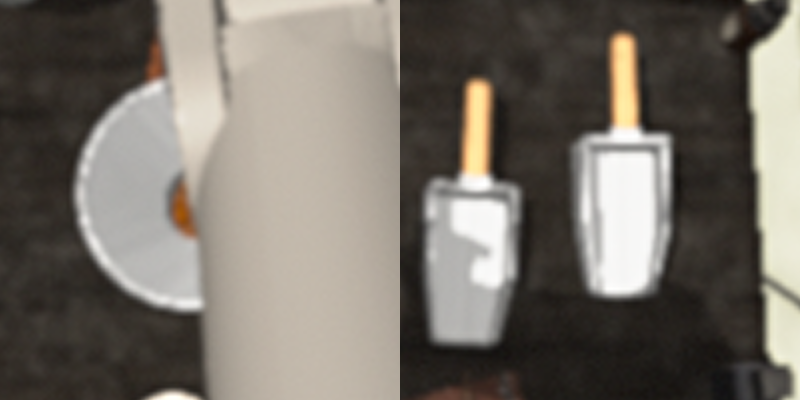

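Both right-hand scoops are empty and amber shows in the spout (crop 183,208). I regrip the funnel handle.

move_arm --deltas '[{"dx": -0.13, "dy": 0.18, "dz": 0, "rx": -0.024, "ry": 0.014, "rz": -0.212, "fingers": 0}, {"dx": -0.13, "dy": 0.18, "dz": 0, "rx": -0.024, "ry": 0.014, "rz": -0.212, "fingers": 0}, {"dx": -0.13, "dy": 0.18, "dz": 0, "rx": -0.024, "ry": 0.014, "rz": -0.212, "fingers": 0}, {"dx": -0.13, "dy": 0.18, "dz": 0, "rx": -0.024, "ry": 0.014, "rz": -0.212, "fingers": 0}]'

```text
time: 41.63
position: [0.4486, 0.0054, 0.2459]
tool_rot: [-2.379, -2.051, 0.003]
force: [0.4, -0.6, 0.1]
opening: 0.0851
gripper_force: 0.0
```

```bash
python3 - <<'E'
from v import *
a=cur();print(a[0])
plan(pose([.448,.0093,.134],82.6))
E
```

```text
[0.44858918 0.00542725 0.24591123]
d [ 0.13 -0.03  3.73] r [-0.001  0.001 -0.018] rows 3
```

move_arm --deltas '[{"dx": 0.1, "dy": -0.03, "dz": 1.2, "rx": 0, "ry": 0, "rz": -0.018, "fingers": 0}, {"dx": 0.1, "dy": -0.03, "dz": 2.4, "rx": 0, "ry": 0, "rz": -0.018, "fingers": 0}, {"dx": 0.1, "dy": -0.03, "dz": 3.3, "rx": 0, "ry": 0, "rz": -0.018, "fingers": 0}, {"dx": 0.1, "dy": -0.03, "dz": 3.73, "rx": 0, "ry": 0, "rz": -0.018, "fingers": 0}, {"dx": 0.1, "dy": -0.03, "dz": 3.73, "rx": 0, "ry": 0, "rz": -0.018, "fingers": 0}]'

```text
time: 42.05
position: [0.4461, 0.0086, 0.1314]
tool_rot: [-2.357, -2.073, 0.011]
force: [0.0, 0.0, 0.7]
opening: 0.0853
gripper_force: 0.0
```

move_arm --deltas '[{"dx": 0, "dy": 0, "dz": 0, "rx": 0, "ry": 0, "rz": 0, "fingers": 1}, {"dx": 0, "dy": 0, "dz": 0, "rx": 0, "ry": 0, "rz": 0, "fingers": 1}, {"dx": 0, "dy": 0, "dz": 0, "rx": 0, "ry": 0, "rz": 0, "fingers": 1}, {"dx": 0, "dy": 0, "dz": 0, "rx": 0, "ry": 0, "rz": 0, "fingers": 1}, {"dx": 0, "dy": 0, "dz": 0, "rx": 0, "ry": 0, "rz": 0, "fingers": 1}, {"dx": 0, "dy": 0, "dz": 0, "rx": 0, "ry": 0, "rz": 0, "fingers": 1}, {"dx": 0, "dy": 0, "dz": 0, "rx": 0, "ry": 0, "rz": 0, "fingers": 1}]'

```text
time: 42.63
position: [0.4486, 0.0089, 0.1349]
tool_rot: [2.355, 2.079, -0.0]
force: [-0.1, -0.9, 3.1]
opening: 0.0125
gripper_force: 60.1
```

move_arm --deltas '[{"dx": 0, "dy": 0, "dz": -0.3, "rx": 0, "ry": 0, "rz": 0, "fingers": 1}, {"dx": 0, "dy": 0, "dz": -0.7, "rx": 0, "ry": 0, "rz": 0, "fingers": 1}, {"dx": 0, "dy": 0, "dz": -1.1, "rx": 0, "ry": 0, "rz": 0, "fingers": 1}, {"dx": 0, "dy": 0, "dz": -1.5, "rx": 0, "ry": 0, "rz": 0, "fingers": 1}, {"dx": 0, "dy": 0, "dz": -1.9, "rx": 0, "ry": 0, "rz": 0, "fingers": 1}, {"dx": 0, "dy": 0, "dz": -2.2, "rx": 0, "ry": 0, "rz": 0, "fingers": 1}, {"dx": 0, "dy": 0, "dz": -2.4, "rx": 0, "ry": 0, "rz": 0, "fingers": 1}, {"dx": 0, "dy": 0, "dz": -2.4, "rx": 0, "ry": 0, "rz": 0, "fingers": 1}]'

```text
time: 43.3
position: [0.449, 0.009, 0.2076]
tool_rot: [2.354, 2.079, 0.001]
force: [-0.5, 0.1, -2.9]
opening: 0.0128
gripper_force: 59.5
```

```bash
python3 - <<'E'
from v import *
a=cur();s=state();print(a[0],s['opening'],s['gripper_force'],s['force'])
f=grab_frame('top');print(rimfit(f,fw,a[0][2]+.007))
t=a[0]+np.array([*(fun-fw),0]);print(t)
b=pose(t,82.6);plan(b)
E
```

```text
[0.4489618  0.00898431 0.20759163] 0.012812788649072936 59.54925298690796 [-0.5443823   0.11590418 -2.89616767]
(array([0.45981122, 0.1052746 ]), 40, np.float64(0.0005998247872428028))
[0.4024618  0.23648431 0.20759163]
d [ 7.34 -2.46 -0.03] r [0.    0.001 0.005] rows 6
```

move_arm --deltas '[{"dx": 0.4, "dy": -0.13, "dz": 0, "rx": 0, "ry": 0, "rz": 0, "fingers": 1}, {"dx": 1.2, "dy": -0.4, "dz": 0, "rx": 0, "ry": 0, "rz": 0, "fingers": 1}, {"dx": 2.1, "dy": -0.7, "dz": 0, "rx": 0, "ry": 0, "rz": 0, "fingers": 1}, {"dx": 3, "dy": -1.01, "dz": 0, "rx": 0, "ry": 0, "rz": 0, "fingers": 1}, {"dx": 4, "dy": -1.34, "dz": 0, "rx": 0, "ry": 0, "rz": 0, "fingers": 1}, {"dx": 5, "dy": -1.68, "dz": 0, "rx": 0, "ry": 0, "rz": 0, "fingers": 1}, {"dx": 6, "dy": -2.01, "dz": 0, "rx": 0, "ry": 0, "rz": 0, "fingers": 1}, {"dx": 6.9, "dy": -2.31, "dz": 0, "rx": 0, "ry": 0, "rz": 0, "fingers": 1}, {"dx": 7.34, "dy": -2.46, "dz": 0, "rx": 0, "ry": 0, "rz": 0, "fingers": 1}, {"dx": 7.34, "dy": -2.46, "dz": 0, "rx": 0, "ry": 0, "rz": 0, "fingers": 1}]'

```text
time: 44.18
position: [0.4008, 0.2402, 0.2054]
tool_rot: [-2.348, -2.086, 0.003]
force: [0.7, -0.3, -2.1]
opening: 0.0129
gripper_force: 59.5
```

move_arm --deltas '[{"dx": 0, "dy": 0, "dz": 0.4, "rx": 0, "ry": 0, "rz": 0, "fingers": 1}, {"dx": 0, "dy": 0, "dz": 1.1, "rx": 0, "ry": 0, "rz": 0, "fingers": 1}, {"dx": 0, "dy": 0, "dz": 1.8, "rx": 0, "ry": 0, "rz": 0, "fingers": 1}, {"dx": 0, "dy": 0, "dz": 2.5, "rx": 0, "ry": 0, "rz": 0, "fingers": 1}, {"dx": 0, "dy": 0, "dz": 3.1, "rx": 0, "ry": 0, "rz": 0, "fingers": 1}, {"dx": 0, "dy": 0, "dz": 3.6, "rx": 0, "ry": 0, "rz": 0, "fingers": 1}, {"dx": 0, "dy": 0, "dz": 4, "rx": 0, "ry": 0, "rz": 0, "fingers": 1}, {"dx": 0, "dy": 0, "dz": 4.15, "rx": 0, "ry": 0, "rz": 0, "fingers": 1}, {"dx": 0, "dy": 0, "dz": 4.15, "rx": 0, "ry": 0, "rz": 0, "fingers": 1}]'

```text
time: 44.93
position: [0.4016, 0.235, 0.0804]
tool_rot: [2.355, 2.078, -0.007]
force: [-0.0, 0.1, -0.2]
opening: 0.0124
gripper_force: 59.5
```

```bash
python3 - <<'E'
from v import *
a=cur();s=state();print(a[0],s['force'])
f=grab_frame('top');lumps(f);save(f,'t13.png')
I=cv2.resize(f['color'][...,::-1],None,fx=5,fy=5,interpolation=cv2.INTER_CUBIC)
c=((pix(f,[[.458,.2,.05]])[0])*5).astype(int);cv2.imwrite('pics/t13c.png',I[c[1]-200:c[1]+200,c[0]-300:c[0]+350])
E
```

```text
[0.40160601 0.23496406 0.08037173] [-0.0341569   0.07749455 -0.21012034]
lump 11 [219. 236.] [0.486 0.123]
lump 18 [222. 244.] [0.478 0.101]
lump 8 [228. 234.] [0.463 0.128]
lump 25 [237. 247.] [0.437 0.093]
```

View pics/t13c.png

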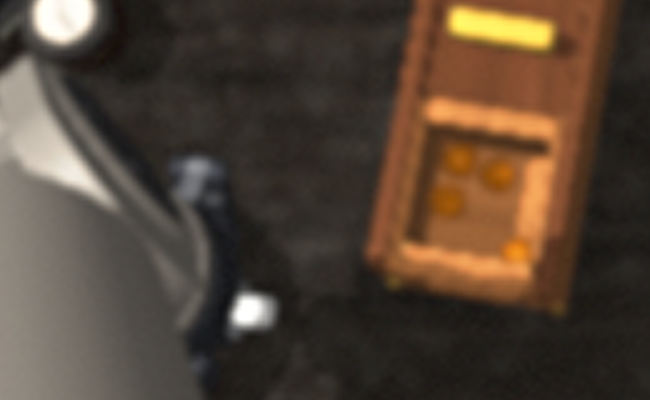

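All four lumps are in the well (crop 458,158; 497,173; 447,200; 517,250). I set the funnel down.

move_arm --deltas '[{"dx": 0, "dy": 0, "dz": 0.08, "rx": 0, "ry": 0, "rz": 0, "fingers": 1}, {"dx": 0, "dy": 0, "dz": 0.14, "rx": 0, "ry": 0, "rz": 0, "fingers": 1}, {"dx": 0, "dy": 0, "dz": 0.18, "rx": 0, "ry": 0, "rz": 0, "fingers": 1}, {"dx": 0, "dy": 0, "dz": 0.18, "rx": 0, "ry": 0, "rz": 0, "fingers": 1}]'

```text
time: 45.32
position: [0.4024, 0.2365, 0.0764]
tool_rot: [2.355, 2.079, -0.001]
force: [0.4, 0.4, -1.6]
opening: 0.0125
gripper_force: 59.5
```

```bash
python3 - <<'E'
from v import *
s=state();print(s['position'],s['force'])
g=grab_frame('side');lumps(g)
E
```

```text
[0.40241113 0.23653369 0.07644467] [ 0.39723955  0.37824769 -1.55432872]
lump 18 [400. 272.] [ 0.329 -0.485]
```

move_arm --deltas '[{"dx": 0, "dy": 0, "dz": 0.05, "rx": 0, "ry": 0, "rz": 0, "fingers": 1}, {"dx": 0, "dy": 0, "dz": 0.06, "rx": 0, "ry": 0, "rz": 0, "fingers": 1}, {"dx": 0, "dy": 0, "dz": 0.06, "rx": 0, "ry": 0, "rz": 0, "fingers": 0}, {"dx": 0, "dy": 0, "dz": 0.06, "rx": 0, "ry": 0, "rz": 0, "fingers": 0}, {"dx": 0, "dy": 0, "dz": 0.06, "rx": 0, "ry": 0, "rz": 0, "fingers": 0}, {"dx": 0, "dy": 0, "dz": 0.06, "rx": 0, "ry": 0, "rz": 0, "fingers": 0}, {"dx": 0, "dy": 0, "dz": 0.06, "rx": 0, "ry": 0, "rz": 0, "fingers": 0}, {"dx": 0, "dy": 0, "dz": -1, "rx": 0, "ry": 0, "rz": 0, "fingers": 0}, {"dx": 0, "dy": 0, "dz": -2.2, "rx": 0, "ry": 0, "rz": 0, "fingers": 0}, {"dx": 0, "dy": 0, "dz": -3.4, "rx": 0, "ry": 0, "rz": 0, "fingers": 0}]'

```text
time: 46.2
position: [0.4016, 0.2361, 0.179]
tool_rot: [2.355, 2.079, -0.005]
force: [0.9, 0.1, -0.1]
opening: 0.0857
gripper_force: 0.0
```

```bash
python3 - <<'E'
from v import *
a=cur();print(a[0])
f=grab_frame('top');print(rimfit(f,fun,.08))
h,s,v=hsv(f)
for x in blobs(f,(h>=22)&(h<34)&(s>140)&(v>140),.116):
    if .4<x[2][0]<.7 and 0<x[2][1]<.15: bar=x[2];print(x)
u=U(-9.6)
bar=np.array([.535,.093])
p=bar+.034*u
plan(pose([*p,.2],169.9));plan(pose([*p,.118],169.9))
plan(pose([*(p-.086*u),.118],169.9),start=pose([*p,.118],169.9))
E
```

```text
[0.40164852 0.23606397 0.17896784]Traceback (most recent call last):
  File "<stdin>", line 3, in <module>
  File "h.py", line 50, in rimfit
    P=np.array(P); R=least_squares(lambda p:np.hypot(P[:,0]-p[0],P[:,1]-p[1])-r,c0,loss='soft_l1',f_scale=.001)
                     ~~~~~~~~~~~~~^^^^^^^^^^^^^^^^^^^^^^^^^^^^^^^^^^^^^^^^^^^^^^^^^^^^^^^^^^^^^^^^^^^^^^^^^^^^^
    return func(*args, **kwargs)
    vector_fun = VectorFunction(
        fun_wrapped,
    ...<6 lines>...
        workers=workers
    )
    self._update_fun()
    ~~~~~~~~~~~~~~~~^^
    self.f = self.fun_wrapped(xp_copy(self.x))
             ~~~~~~~~~~~~~~~~^^^^^^^^^^^^^^^^^
    return np.atleast_1d(self.fun(x))
                         ~~~~~~~~^^^
    return self.f(x, *self.args, **self.kwargs)
           ~~~~~~^^^^^^^^^^^^^^^^^^^^^^^^^^^^^^
  File "h.py", line 50, in <lambda>
    P=np.array(P); R=least_squares(lambda p:np.hypot(P[:,0]-p[0],P[:,1]-p[1])-r,c0,loss='soft_l1',f_scale=.001)
                                                     ~^^^^^
IndexError: too many indices for array: array is 1-dimensional, but 2 were indexed
```

```bash
python3 - <<'E'
from v import *
u=U(-9.6);bar=np.array([.535,.093]);p=bar+.034*u
plan(pose([*p,.2],169.9))
E
```

```text
d [-4.32  6.03 -0.46] r [ 0.009  0.    -1.519] rows 13
```

move_arm --deltas '[{"dx": -4.32, "dy": 6.03, "dz": -0.7, "rx": 0.009, "ry": 0, "rz": -1.519, "fingers": 1}, {"dx": -4.32, "dy": 6.03, "dz": -0.7, "rx": 0.009, "ry": 0, "rz": -1.519, "fingers": 1}, {"dx": -4.32, "dy": 6.03, "dz": -0.7, "rx": 0.009, "ry": 0, "rz": -1.519, "fingers": 1}, {"dx": -4.32, "dy": 6.03, "dz": -0.7, "rx": 0.009, "ry": 0, "rz": -1.519, "fingers": 1}, {"dx": -4.32, "dy": 6.03, "dz": -0.7, "rx": 0.009, "ry": 0, "rz": -1.519, "fingers": 1}, {"dx": -4.32, "dy": 6.03, "dz": -0.7, "rx": 0.009, "ry": 0, "rz": -1.519, "fingers": 1}, {"dx": -4.32, "dy": 6.03, "dz": -0.7, "rx": 0.009, "ry": 0, "rz": -1.519, "fingers": 1}, {"dx": -4.32, "dy": 6.03, "dz": -0.7, "rx": 0.009, "ry": 0, "rz": -1.519, "fingers": 1}, {"dx": -4.32, "dy": 6.03, "dz": -0.7, "rx": 0.009, "ry": 0, "rz": -1.519, "fingers": 1}, {"dx": -4.32, "dy": 6.03, "dz": -0.7, "rx": 0.009, "ry": 0, "rz": -1.519, "fingers": 1}]'

```text
time: 47.08
position: [0.5659, 0.0853, 0.199]
tool_rot: [-0.776, -3.038, 0.009]
force: [0.7, 0.4, 0.8]
opening: 0.0004
gripper_force: 0.0
```

```bash
python3 - <<'E'
from v import *
u=U(-9.6);bar=np.array([.535,.093]);p=bar+.034*u
print(cur()[0],np.round(state()['joint_positions'],2));plan(pose([*p,.2],169.9),pose([*p,.118],169.9));plan(pose([*p,.118],169.9))
E
```

```text
[0.56588246 0.08528443 0.19901213] [-0.17  0.37 -0.12  1.84  0.06  0.94  0.76]
d [-0.04  0.1  -0.03] r [-0.006 -0.005 -0.324] rows 3
d [ 0.   -0.    2.73] r [0. 0. 0.] rows 2
d [-0.06  0.12  2.7 ] r [-0.006 -0.005 -0.324] rows 3
```

move_arm --deltas '[{"dx": -0.05, "dy": 0.1, "dz": 0, "rx": 0, "ry": 0, "rz": -0.324, "fingers": 1}, {"dx": -0.05, "dy": 0.1, "dz": 0, "rx": 0, "ry": 0, "rz": -0.324, "fingers": 1}, {"dx": -0.05, "dy": 0.1, "dz": 0, "rx": 0, "ry": 0, "rz": -0.324, "fingers": 1}, {"dx": -0.05, "dy": 0.1, "dz": 0.9, "rx": 0, "ry": 0, "rz": -0.324, "fingers": 1}, {"dx": -0.05, "dy": 0.1, "dz": 1.8, "rx": 0, "ry": 0, "rz": -0.324, "fingers": 1}, {"dx": -0.05, "dy": 0.1, "dz": 2.4, "rx": 0, "ry": 0, "rz": -0.324, "fingers": 1}, {"dx": -0.05, "dy": 0.1, "dz": 2.68, "rx": 0, "ry": 0, "rz": -0.324, "fingers": 1}, {"dx": -0.05, "dy": 0.1, "dz": 2.68, "rx": 0, "ry": 0, "rz": -0.324, "fingers": 1}]'

```text
time: 47.75
position: [0.5667, 0.0868, 0.1169]
tool_rot: [-0.284, -3.119, 0.009]
force: [-0.0, 0.3, -0.3]
opening: -0.0001
gripper_force: 0.0
```

move_arm --deltas '[{"dx": 0.3, "dy": 0, "dz": 0, "rx": 0, "ry": 0, "rz": 0, "fingers": 1}, {"dx": 0.6, "dy": 0, "dz": 0, "rx": 0, "ry": 0, "rz": 0, "fingers": 1}, {"dx": 0.9, "dy": 0, "dz": 0, "rx": 0, "ry": 0, "rz": 0, "fingers": 1}, {"dx": 1.2, "dy": 0, "dz": 0, "rx": 0, "ry": 0, "rz": 0, "fingers": 1}, {"dx": 1.5, "dy": 0, "dz": 0, "rx": 0, "ry": 0, "rz": 0, "fingers": 1}, {"dx": 1.8, "dy": 0, "dz": 0, "rx": 0, "ry": 0, "rz": 0, "fingers": 1}, {"dx": 2.1, "dy": 0, "dz": 0, "rx": 0, "ry": 0, "rz": 0, "fingers": 1}, {"dx": 2.4, "dy": 0, "dz": 0, "rx": 0, "ry": 0, "rz": 0, "fingers": 1}, {"dx": 2.7, "dy": 0, "dz": 0, "rx": 0, "ry": 0, "rz": 0, "fingers": 1}, {"dx": 2.8, "dy": 0, "dz": 0, "rx": 0, "ry": 0, "rz": 0, "fingers": 1}]'

```text
time: 48.58
position: [0.4837, 0.1027, 0.1193]
tool_rot: [-0.283, -3.122, 0.007]
force: [1.9, -0.1, 1.5]
opening: -0.0001
gripper_force: 0.8
```

move_arm --deltas '[{"dx": 0.2, "dy": 0, "dz": 0, "rx": 0, "ry": 0, "rz": 0, "fingers": 1}, {"dx": 0.4, "dy": 0, "dz": 0, "rx": 0, "ry": 0, "rz": 0, "fingers": 1}, {"dx": 0.5, "dy": 0, "dz": 0, "rx": 0, "ry": 0, "rz": 0, "fingers": 1}, {"dx": 0.5, "dy": 0, "dz": 0, "rx": 0, "ry": 0, "rz": 0, "fingers": 1}]'

```text
time: 48.92
position: [0.4696, 0.1052, 0.1192]
tool_rot: [-0.284, -3.121, 0.008]
force: [0.3, -0.1, -0.0]
opening: -0.0001
gripper_force: 0.0
```

move_arm --deltas '[{"dx": 0.1, "dy": 0, "dz": 0, "rx": 0, "ry": 0, "rz": 0, "fingers": 1}, {"dx": 0.2, "dy": 0, "dz": 0, "rx": 0, "ry": 0, "rz": 0, "fingers": 1}, {"dx": 0.2, "dy": 0, "dz": 0, "rx": 0, "ry": 0, "rz": 0, "fingers": 1}]'

```text
time: 49.17
position: [0.4648, 0.1061, 0.1194]
tool_rot: [-0.285, -3.123, 0.007]
force: [2.1, -1.1, -1.7]
opening: 0.0001
gripper_force: 1.1
```

move_arm --deltas '[{"dx": 0.1, "dy": 0, "dz": 0, "rx": 0, "ry": 0, "rz": 0, "fingers": 1}, {"dx": 0.15, "dy": 0, "dz": 0, "rx": 0, "ry": 0, "rz": 0, "fingers": 1}, {"dx": 0.15, "dy": 0, "dz": 0, "rx": 0, "ry": 0, "rz": 0, "fingers": 1}]'

```text
time: 49.42
position: [0.4645, 0.1063, 0.12]
tool_rot: [0.287, 3.127, -0.004]
force: [13.5, -3.6, -12.0]
opening: 0.0001
gripper_force: 7.1
```

move_arm --deltas '[{"dx": 0.1, "dy": 0, "dz": 0, "rx": 0, "ry": 0, "rz": 0, "fingers": 1}, {"dx": 0.1, "dy": 0, "dz": 0, "rx": 0, "ry": 0, "rz": 0, "fingers": 1}]'

```text
time: 49.58
position: [0.4643, 0.1065, 0.1205]
tool_rot: [0.288, 3.121, -0.002]
force: [22.4, -4.5, -17.7]
opening: 0.0003
gripper_force: 11.1
```

move_arm --deltas '[{"dx": -0.5, "dy": 0, "dz": 0, "rx": 0, "ry": 0, "rz": 0, "fingers": 1}, {"dx": -0.9, "dy": 0, "dz": 0, "rx": 0, "ry": 0, "rz": 0, "fingers": 1}, {"dx": -0.9, "dy": 0, "dz": -1, "rx": 0, "ry": 0, "rz": 0, "fingers": 1}, {"dx": -0.9, "dy": 0, "dz": -2.2, "rx": 0, "ry": 0, "rz": 0, "fingers": 1}, {"dx": -0.9, "dy": 0, "dz": -3.4, "rx": 0, "ry": 0, "rz": 0, "fingers": 1}, {"dx": -0.9, "dy": -1, "dz": -4.5, "rx": 0, "ry": 0, "rz": 0, "fingers": 1}, {"dx": -0.9, "dy": -2.2, "dz": -4.5, "rx": 0, "ry": 0, "rz": 0, "fingers": 1}, {"dx": -0.9, "dy": -3.4, "dz": -4.5, "rx": 0, "ry": 0, "rz": 0, "fingers": 1}, {"dx": -0.9, "dy": -4.6, "dz": -4.5, "rx": 0, "ry": 0, "rz": 0, "fingers": 1}, {"dx": -0.9, "dy": -5, "dz": -4.5, "rx": 0, "ry": 0, "rz": 0, "fingers": 1}]'

```text
time: 50.42
position: [0.4559, -0.0495, 0.2551]
tool_rot: [-0.294, -3.12, 0.01]
force: [0.4, -0.2, -0.1]
opening: -0.0004
gripper_force: 0.0
```

```bash
python3 - <<'E'
from v import *
s=state();print(s['position'],s['time'],s['force'])
f=grab_frame('top');g=grab_frame('side');lumps(g)
for F,n in((f,'top'),(g,'side')):
    handles(F,n);h,s,v=hsv(F)
    for x in blobs(F,(h>=22)&(h<34)&(s>140)&(v>140),.116):
        if .4<x[2][0]<.6 and 0<x[2][1]<.15: print(n,'bar',x[0],x[2],x[3])
print(rimfit(f,fun,.08))
for n,z in(('funnel',0),('carrier_bottle',0),('amber_flacon',0),('black_flacon',0)):
    for c,F in(('top',f),('side',g)):
        for d in landmark_of(n,c)[:1]: print(n,c,round(d['p'],2),at(F,d['point'],z).round(3))
o=[]
for F,X in((f,[.45,.25,.05]),(g,[.48,-.03,.05])):
    I=cv2.resize(F['color'][...,::-1],None,fx=2.5,fy=2.5,interpolation=cv2.INTER_CUBIC)
    c=((pix(F,[X])[0])*2.5).astype(int); x=I[max(c[1]-250,0):c[1]+250,max(c[0]-200,0):c[0]+200]; o.append(cv2.copyMakeBorder(x,0,500-x.shape[0],0,400-x.shape[1],0))
cv2.imwrite('pics/end.png',np.hstack(o))
E
```

```text
[ 0.45594722 -0.04948875  0.25512723] 50.4167 [ 0.43739035 -0.20617743 -0.09283993]
lump 16 [400. 272.] [ 0.329 -0.485]
top 139 [ 0.575  -0.2999] -1.2 [0.063 0.017]
top 141 [ 0.5444 -0.2001] -4.3 [0.062 0.016]
top bar 86 [0.44820736 0.10821623] 79.91489199503326
side 106 [ 0.5748 -0.0664] 12.2 [0.063 0.027]
side 151 [ 0.5467 -0.2005] -0.6 [0.063 0.027]
side 129 [ 0.5778 -0.3044] 1.8 [0.063 0.014]
side bar 23 [0.44710272 0.09968623] 76.95153882832322
(array([0.41328095, 0.33066284]), 63, np.float64(0.002242358162444724))
funnel top 0.57 [0.419 0.33  0.   ]
funnel side 0.65 [0.408 0.301 0.   ]
carrier_bottle side 0.54 [0.543 0.479 0.   ]
amber_flacon top 0.59 [ 0.47  -0.199  0.   ]
amber_flacon side 0.59 [ 0.319 -0.343  0.   ]
black_flacon top 0.66 [ 0.379 -0.372  0.   ]
black_flacon side 0.76 [ 0.372 -0.373  0.   ]
```

View pics/end.png

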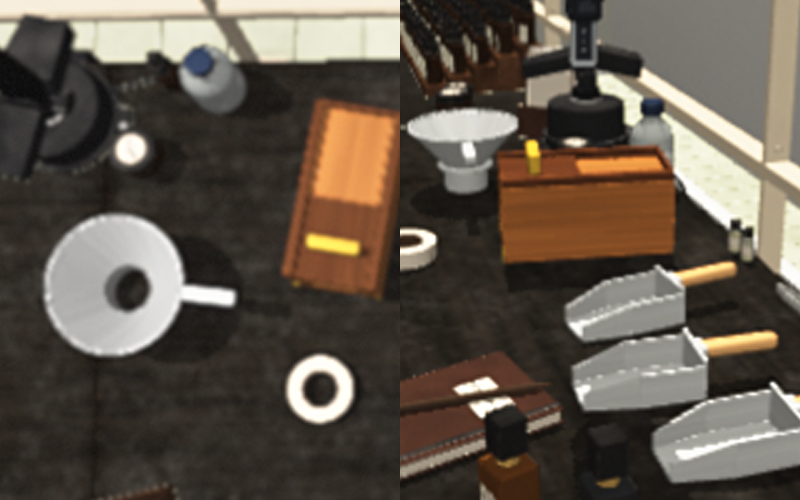

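The final pictures show the cover shut (bar at 0.448), the funnel upright on the worktop, three empty scoops standing, and the bottle and flacons in place. I hand in.

```bash
python3 -c "
from cell import job_done; print(job_done())"
```

```text
the job is handed in; nothing more can be done
None
```

The job is handed in with no verdict returned: all four lumps found went into the well, the cover is shut, the funnel and three empty scoops stand upright on the worktop, and the bottle and flacons look undisturbed.

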